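# Eject the cured cork sanding blocks from the three-lane mould

## Task

Unload the cork sanding blocks from the casting mould: draw the gate open by its blue knob and hook the knob in the holding notch so that it stays open by itself, then work the orange-capped ejector of each filled lane to push its block out, and lay all the blocks in the wooden tray, none on top of another and none standing on end. Last, unhook the knob and let the gate go fully shut; leave the glue bottle, the tape and the tack tin where they are.

Things in the scene. Friction and masses are not known exactly. Their poses are not given: they have to be found in the camera images.
- mould: Fixed casting mould, 272 mm along its x, 254 along y. Origin: on the table under the mouth of the middle lane. +x runs from the mouth back along the lanes (away from the robot), +y to the left, z up. Three lanes, centres y = +64, 0, -64 mm, 44 mm wide, between wooden walls 36 mm high, x = 0 to 168. Base plate 6 mm thick, its bare apron in front of the mouths reaching x = -102 mm.
- gate (a joint): Steel comb gate across the three mouths (m): 0 = shut, each tooth before its lane; grows as it slides to mould -y, at most 0.038. Its spring (3 N shut, 6 N open) pulls it shut unless the knob is in the notch, which holds it at about 0.033, teeth clear of the lanes. Its bar runs over the mouths, x = -9 to 9, z 39 to 46 mm.
- knob (a joint): Travel of the blue knob across the gate (m): 0 = in the long leg of the L slot, 0.014 = fully in the notch, which opens towards mould -x (the robot side). It can enter the notch only when the gate is at 0.033 or more; light friction (1 N) keeps it where it is left.
- knob_mid (a point): Middle of the blue gate knob, upright, 22 mm across, 28 mm tall, at z = 68 mm (knob spans 54 to 82 mm), on the grey latch housing (37 mm high) at the mould's right. With gate and knob at 0 it lies at mould x = 40, y = -96 mm. It rides on the gate: moves to -y with it, and by itself 14 mm to -x into the notch.
- tray: Loose shallow wooden tray, 260 mm along its x, 120 along y, walls 6 mm thick and 32 mm high, floor 6 mm thick, 0.7 kg. Origin: centre of its underside.
- block_a_mid (a point): Centre of the cork sanding block of the left lane (absent in some starts): brown, 42 x 68 x 30 mm, its own x, y, z. At the start it lies in its lane, long side along the lane, 30 mm tall on the 6 mm base, level with the walls with 1 mm play, so that fingers cannot get hold of it.
- ejector_a (a joint): Spring ejector slide of the left lane (m): 0 = back, grows towards the mouth (mould -x), at most 0.084, when the block stands wholly outside on the apron (block centre at about mould x = -49 mm). The spring (2 N, 5.4 N at the end) sends it back. Ejected neighbours have 22 mm between them.
- post_a (a point): Top of the left ejector's upright post with an orange cap, 18 x 20 mm (steel shank 14 x 16 mm), top at z = 74 mm; it stands free above the walls (36 mm). At rest at mould x = 135 mm, on the lane's centre line.
- lane_a (a point): Where the centre of the block in the left lane is at the start.
- block_b_mid (a point): Centre of the cork sanding block of the middle lane (absent in some starts): brown, 42 x 68 x 30 mm, its own x, y, z. At the start it lies in its lane, long side along the lane, 30 mm tall on the 6 mm base, level with the walls with 1 mm play, so that fingers cannot get hold of it.
- ejector_b (a joint): Spring ejector slide of the middle lane (m): 0 = back, grows towards the mouth (mould -x), at most 0.084, when the block stands wholly outside on the apron (block centre at about mould x = -49 mm). The spring (2 N, 5.4 N at the end) sends it back. Ejected neighbours have 22 mm between them.
- post_b (a point): Top of the middle ejector's upright post with an orange cap, 18 x 20 mm (steel shank 14 x 16 mm), top at z = 74 mm; it stands free above the walls (36 mm). At rest at mould x = 135 mm, on the lane's centre line.
- lane_b (a point): Where the centre of the block in the middle lane is at the start.
- block_c_mid (a point): Centre of the cork sanding block of the right lane (absent in some starts): brown, 42 x 68 x 30 mm, its own x, y, z. At the start it lies in its lane, long side along the lane, 30 mm tall on the 6 mm base, level with the walls with 1 mm play, so that fingers cannot get hold of it.
- ejector_c (a joint): Spring ejector slide of the right lane (m): 0 = back, grows towards the mouth (mould -x), at most 0.084, when the block stands wholly outside on the apron (block centre at about mould x = -49 mm). The spring (2 N, 5.4 N at the end) sends it back. Ejected neighbours have 22 mm between them.
- post_c (a point): Top of the right ejector's upright post with an orange cap, 18 x 20 mm (steel shank 14 x 16 mm), top at z = 74 mm; it stands free above the walls (36 mm). At rest at mould x = 135 mm, on the lane's centre line.
- lane_c (a point): Where the centre of the block in the right lane is at the start.
- glue_bottle: Bystander: glue squeeze bottle, 55 mm wide, 160 mm tall. Origin: centre of its underside.
- tape_roll: Bystander: roll of tape, 98 mm wide, 25 mm high. Origin: centre of its underside.
- tack_tin: Bystander: open tin of tacks, 55 mm wide, 21 mm high. Origin: centre of its underside.
- block_a: The same left block; origin at the centre of its underside, z up at the start, y along its 68 mm length, x across its 42 mm width.
- block_b: The same middle block; origin at the centre of its underside, z up at the start, y along its 68 mm length, x across its 42 mm width.
- block_c: The same right block; origin at the centre of its underside, z up at the start, y along its 68 mm length, x across its 42 mm width.

How it is judged:
On the way, in this order (a step that is already met when the one before it is completed fails the run):
1. the gate stands open by itself, its knob in the holding notch, with the hand off it (value of joint gate above 0.028 m and value of joint knob above 0.006 m and contact force between the fingers and gate below 0.1 N), for 0.3 s.
2. every block has been pushed out of its lane (horizontal distance between block_a_mid and lane_a above 0.07 m and horizontal distance between block_b_mid and lane_b above 0.07 m and horizontal distance between block_c_mid and lane_c above 0.07 m), for 0.2 s.
At the end, for the whole second after the job is handed in: Every block lies in the tray on a side (centre less than 33 mm above the tray's underside, so neither stacked nor on end) and is at rest, the tray stands flat, the gate is shut within 4 mm and the ejectors are back within 6 mm (x of block_a_mid in the frame of tray between -0.112 and 0.112 m and y of block_a_mid in the frame of tray between -0.042 and 0.042 m and z of each of block_a_mid, block_b_mid, block_c_mid in the frame of tray below 0.033 m and x of block_b_mid in the frame of tray between -0.112 and 0.112 m and y of block_b_mid in the frame of tray between -0.042 and 0.042 m and x of block_c_mid in the frame of tray between -0.112 and 0.112 m and y of block_c_mid in the frame of tray between -0.042 and 0.042 m and linear speed of each of block_a, block_b, block_c below 0.02 m/s and angle between tray's own z axis and vertical below 0.1 rad and value of joint gate below 0.004 m and value of joint each of ejector_a, ejector_b, ejector_c below 0.006 m); the robot touches nothing.
It fails at once if the glue bottle is pushed more than 3 cm from its place (distance of glue_bottle from where it was at the start of the episode above 0.03 m).
It fails at once if the tape roll is pushed more than 3 cm from its place (distance of tape_roll from where it was at the start of the episode above 0.03 m).
It fails at once if the tack tin is pushed more than 3 cm from its place (distance of tack_tin from where it was at the start of the episode above 0.03 m).
Of block_a, block_b, block_c only 2 to 3 are there at a start; the rules pass over those that are not, and their reading is None.
At some moment in a run one of tray may be knocked a few centimetres aside while the robot is not near it.
Once in a run the grip may slacken for a moment while it holds something.
It also fails if it takes over 210 s, if anything falls off the work surface, if the arm or the gripper's body presses on something with over 40 N, if the wrist force passes 120 N, or if a joint passes its speed limit or range.

## Robot

A 6-joint arm with a two-finger parallel gripper is mounted at the origin on a cart in front of the work surface, level with it; the furniture and walls round the work are solid. World frame = base frame: x ahead of the robot, y to its left, z up, the work surface at z = 0. Lengths are in m, angles in rad, forces in N, time in s.
With the tool pointing down it reaches from about 0.25 to 0.775 m from the base axis. Payload 4 kg.
Tool frame: the origin (TCP) lies where the fingers leave the gripper's body, on its centre line; the fingertips stand 97 mm ahead of it and the grasp point (between the pads) lies 78 mm ahead of it; z points along the fingers, x is the direction in which the jaws open and shut, and the axes are right-handed (so a half turn about z gives the same grasp; the last joint's range is limited). The gripper opens to 94 mm and grips with 3 to 60 N. Pads are 16 mm wide; open, the fingers measure 119 mm over their backs; the gripper's body (75 mm by 177 mm) begins 78 mm behind the grasp point.
Start: joints at [1.074, 0.087, 1.371, -0, 1.684, -0.103], TCP at [0.211, 0.508, 0.303] pointing down, gripper open.
Joint ranges: [-3.1, 3.1], [-0.76, 2.03], [0.27, 2.55], [-1.08, 4.22], [0.17, 2.65], [-2.57, 2.57]. Speed limits (rad/s): [2.79, 2.79, 3.14, 3.14, 3.14, 3.14].

## Interface

Orientations are given as [roll, pitch, yaw] about the fixed x, y, z axes, in that order (R = Rz(yaw) Ry(pitch) Rx(roll)).
In Python, from bench import * gives the robot as it stands.
- The arm moves only by the tool jog_arm, never from a script. Its argument "moves" is a list of rows, each a list of 7 numbers: the turn, a rotation vector about the world's x, y, z in rad, then the shift along the world's x, y, z in mm, then the finger opening in mm, from 0 to 94. In form: [[rx, ry, rz, tx, ty, tz, fingers], ...]. A call has 1 to 12 rows; each row shifts and turns the commanded pose from where the row before left it; what a row does not reach is not made up. A row lasts 1/8 s, in which the tool goes at most 62.5 mm and 10.7 degrees, less where a joint would pass 70% of its speed; a pose out of reach is approached as far as the arm can. A call is refused whole if a number of a shift passes 62.5 or a number of a turn 0.188, either way. A call with a gripper value outside its range is refused whole. The fingers move at their own pace and stop on an object; the grip force is fixed at half the most. Time passes only in rows, so rows that do not move let the fingers close. It gives the time, the measured TCP pose, the force and the opening at its end, in the units of the state.
- get_obs(): the state, without advancing time (a new reading comes with each control period).
- snapshot(name): name is "side" or "top" or "wrist"; returns the picture (400x640x3 uint8, red, green, blue); there is no depth.
- get_calibration(name): a dict with "camera_matrix" (3x3 intrinsics, pixels), "k1" (the pictures are not rectified: a ray, as slopes to the right and down, at radius r is drawn at 1 + k1 r^2 times it, then the intrinsics apply), "R" (3x3) and "t" (3): a world point X has camera coordinates R X + t. Camera axes: x right, y down, z forward; pixel columns grow to the right and rows downward; lengths in m; the calibration is good to about 2 mm. A picture is of the moment at which its call begins: read the wrist's pose just before it. get_calibration takes no time and is no camera call; for the wrist camera it gives the pose at the moment of the call.
- close_job(): hands the job in, once; it reports no verdict.
Trained networks look in the newest picture that a camera, given by its name, has taken for a name from the list of things; names that differ only in an ending like _2 or _b are one class to them, and where a whole thing is asked for, a point or a joint stands for the part that bears it (a point fixed in the world has none). Each returns a list of dicts, best first, with "conf" (0 to 1); they miss things now and then, are a little off and sometimes report something else, mostly with a low value. They report only what shows in the picture. A call takes as long as a camera call.
- look_for(label, camera): "bbox" ([left, top, right, bottom] in pixels, round what is visible of it).
The state is a dict: "time": time; "joint_positions": joint angles; "qvel": joint speeds; "joint_torque": joint torques, N m; "tool_pos": TCP position; "ee_rot": TCP orientation; "wrist_force": force on the tool from outside, world axes, zero at the start; "wrist_torque": the same for the moment, N m; "width": finger opening in m.
Only numpy, scipy, OpenCV 4.12 (cv2) and the standard library are available. Lean on these libraries where they do the work, as an engineer would, in place of code of your own. Each camera call takes 0.05 s, during which the arm holds its last target.

## Working session

There is one attempt and no reset: what is moved stays moved. The work goes in short steps, Python scripts to look and compute and a tool call to move; the robot and the scene stay as the last step left them, time stands still between calls to the robot, and variables do not carry over. Pictures are saved under pics/ and viewed, and the job is handed in when it is done.

Besides the shell and the picture viewer there is one more tool, called after ">>>" by a JSON object that holds its "name" and its "arguments". jog_arm: Moves the arm, as the interface text tells. Its arguments: {"type":"object","properties":{"moves":{"type":"array","items":{"type":"array","items":{"type":"number"}}}},"required":["moves"]}

```bash
ls; mkdir -p pics; python3 - <<'E'
from bench import *
import cv2
o=get_obs()
for k,v in o.items(): print(k,v)
for n in ["side","top","wrist"]:
    im=snapshot(n); cv2.imwrite(f"pics/{n}0.png",im[:,:,::-1])
    c=get_calibration(n); print(n,c)
E
```

```text
pics
time 0.0
joint_positions [ 1.07389155e+00  8.79432326e-02  1.37226325e+00  1.68846861e-05
  1.68356730e+00 -1.03106451e-01]
qvel [-2.71942158e-05  1.33462391e-03  8.59237973e-04 -3.41825545e-04
 -1.76322518e-03 -1.27397888e-03]
joint_torque [ 4.34051508e-04 -3.40185463e+01 -3.02427900e+01  7.17499922e-02
  3.28229112e-02 -1.30099743e-04]
tool_pos [0.2108777  0.50760512 0.3015058 ]
ee_rot [-3.14135147e+00  2.16781323e-03  1.17700014e+00]
wrist_force [-0.47562459  0.07848576 -0.1864164 ]
wrist_torque [0.01098791 0.0185066  0.00725414]
width 0.09425380583767311
side {'camera_matrix': array([[453.02021857,   0.        , 316.04758584],
       [  0.        , 453.02021857, 200.44292473],
       [  0.        ,   0.        ,   1.        ]]), 'k1': -0.1194061053307548, 'R': array([[ 0.99664876, -0.08124389,  0.0095229 ],
       [-0.0226361 , -0.38579253, -0.92230783],
       [ 0.07860574,  0.91900139, -0.38633869]]), 't': array([-0.54932544,  0.05068681,  1.49005082])}
top {'camera_matrix': array([[428.69958707,   0.        , 325.03760409],
       [  0.        , 428.69958707, 195.20465855],
       [  0.        ,   0.        ,   1.        ]]), 'k1': 6.29700395215996e-05, 'R': array([[ 0.02280604, -0.99939972,  0.02607841],
       [-0.98540559, -0.02687281, -0.16808827],
       [ 0.16868817, -0.02186438, -0.98542694]]), 't': array([-0.09903476,  0.52200215,  1.20770356])}
wrist {'camera_matrix': array([[336.82108358,   0.        , 322.73678865],
       [  0.        , 336.82108358, 198.99721397],
       [  0.        ,   0.        ,   1.        ]]), 'k1': -0.05570145398895096, 'R': array([[ 0.38425853,  0.92322087, -0.00293308],
       [ 0.88801897, -0.36873426,  0.27469501],
       [ 0.25252264, -0.10815853, -0.96152694]]), 't': array([-0.54982866, -0.02802309,  0.39318971])}
```

View pics/top0.png

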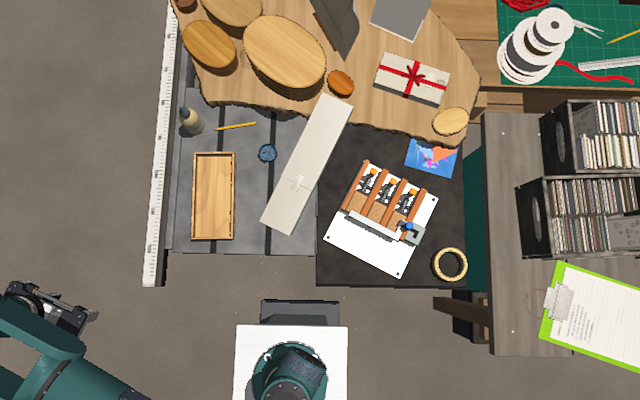

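View pics/side0.png

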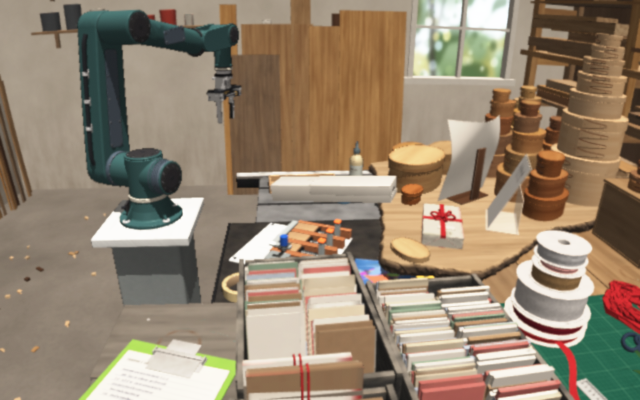

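View pics/wrist0.png

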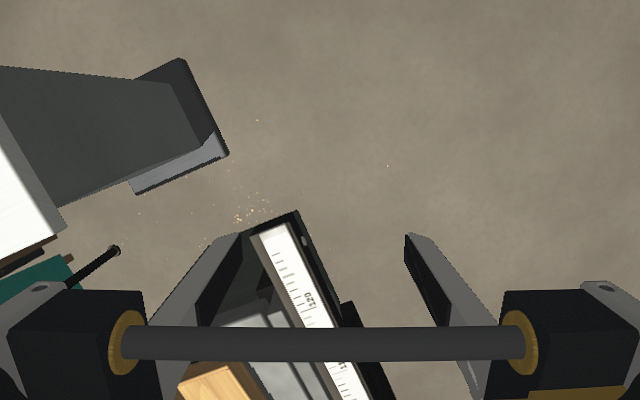

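```bash
cat > h.py <<'E'
from bench import *
import numpy as np, cv2
def cal(n):
    c=get_calibration(n); return c['camera_matrix'],c['k1'],np.array(c['R']),np.array(c['t'])
def proj(X,n,c=None):
    K,k,R,t=c or cal(n); p=np.atleast_2d(X)@R.T+t; s=p[:,:2]/p[:,2:]; r2=(s**2).sum(1,keepdims=True)
    s=s*(1+k*r2); return s@K[:2,:2].T+K[:2,2]
def ray(uv,n,z,c=None):
    K,k,R,t=c or cal(n); d=(np.atleast_2d(uv)-K[:2,2])/[K[0,0],K[1,1]]
    s=d.copy()
    for _ in range(20): s=d/(1+k*(s**2).sum(1,keepdims=True))
    v=np.c_[s,np.ones(len(s))]@R; o=-R.T@t
    z=np.broadcast_to(z,(len(s),))
    return o+v*((z-o[2])/v[:,2])[:,None]
def crop(im,name,x0,y0,x1,y1,f):
    c=im[y0:y1,x0:x1,::-1]; c=cv2.resize(c,None,fx=f,fy=f,interpolation=cv2.INTER_CUBIC); cv2.imwrite(f"pics/{name}.png",c)
E
python3 - <<'E'
from h import *
im=cv2.imread("pics/top0.png")[:,:,::-1]
crop(im,"top0m",310,140,480,290,4.5)
crop(im,"top0t",160,80,360,260,4)
E
```

```text
(no output)
```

View pics/top0m.png

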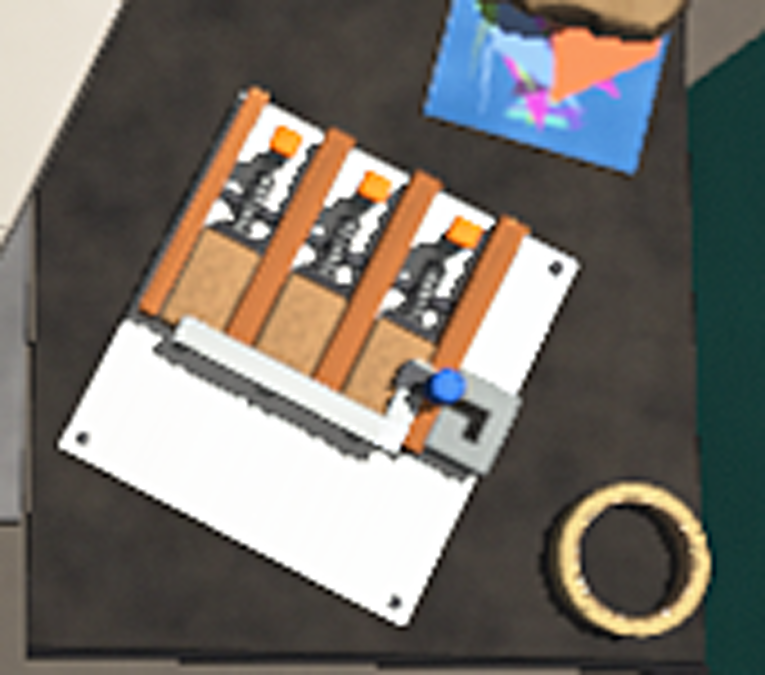

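View pics/top0t.png

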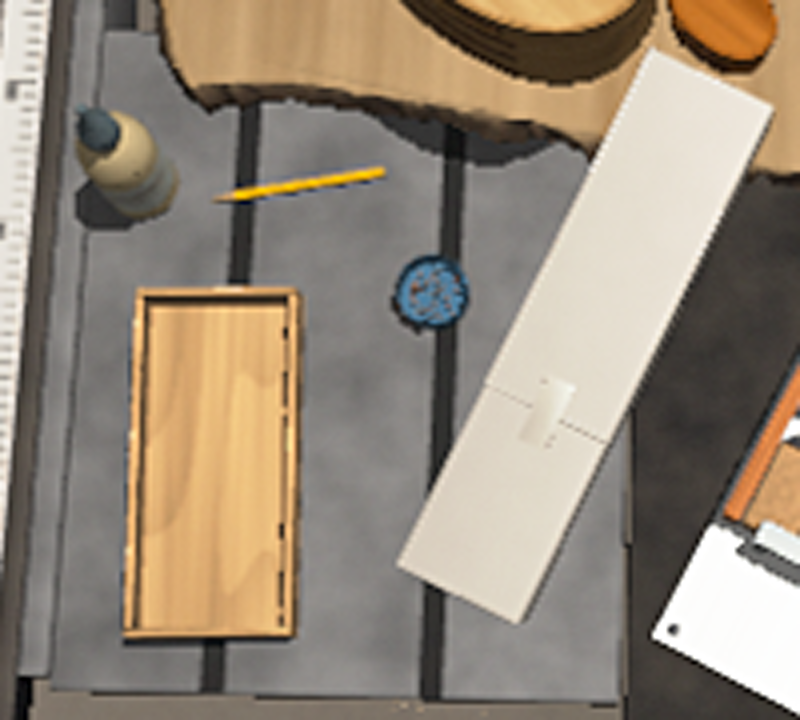

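```bash
cat >> h.py <<'E'
def M2W(m,p):  # mould pose m=(x,y,yaw)
    p=np.atleast_2d(p); c,s=np.cos(m[2]),np.sin(m[2])
    return np.c_[m[0]+c*p[:,0]-s*p[:,1], m[1]+s*p[:,0]+c*p[:,1], p[:,2]]
E
python3 - <<'E'
from h import *
from scipy.optimize import least_squares
f=lambda L:np.array(L)/4.5+[310,140]
P=f([(285,138),(375,185),(465,232),(62,447),(405,627),(445,380),(425,180),(335,133),(258,95)])
X=np.array([[.135,.064,.074],[.135,0,.074],[.135,-.064,.074],[-.102,.116,.006],[-.102,-.12,.006],[.04,-.096,.082],[.168,-.032,.036],[.168,.032,.036],[.168,.094,.036]])
use=[0,1,2,5,6,7]
r=lambda m:(proj(M2W(m,X[use]),"top")-P[use]).ravel()
s=least_squares(r,[.5,0,-.4]); m=s.x
print(m,np.round(s.fun.reshape(-1,2),2))
c,sn=np.cos(m[2]),np.sin(m[2])
def inv(w): d=w[:,:2]-m[:2]; return np.c_[c*d[:,0]+sn*d[:,1],-sn*d[:,0]+c*d[:,1]]
print("corners mould",inv(ray(f([(62,447),(405,627),(580,265),(248,90)]),"top",.006)).round(4))
print("posts world",M2W(m,X[:3]).round(4),"knob",M2W(m,X[5]))
g=lambda L:np.array(L)/4+[160,80]
print("tray corners z32",ray(g([(136,288),(301,290),(296,638),(123,634)]),"top",.032).round(4))
print("box top corners at z=.05", ray(g([(655,48),(775,105),(518,622),(398,566)]),"top",.05).round(4))
print("tin",ray(g([(432,290)]),"top",.02).round(3),"bottle base~",ray(g([(150,195)]),"top",.02).round(3))
print("tape",ray(f([(632,558)]),"top",.02).round(3))
for n,cam in [("block_a_mid","top"),("tray","top"),("tack_tin","top"),("knob_mid","top")]:
    print(n,[(np.round(d['bbox'],0),round(d['conf'],2)) for d in look_for(n,cam)])
im=cv2.imread("pics/side0.png")[:,:,::-1]
crop(im,"side0m",210,130,410,310,4)
E
```

```text
[ 0.44456192 -0.22015758 -0.45559193] [[-0.44  0.42]
 [-0.61  0.06]
 [-0.67 -0.23]
 [ 0.22  0.96]
 [ 0.4  -0.98]
 [ 1.17 -0.3 ]]
corners mould [[-0.1005  0.1   ]
 [-0.101  -0.1521]
 [ 0.1694 -0.1534]
 [ 0.1734  0.0993]]
posts world [[ 0.594  -0.2221  0.074 ]
 [ 0.5658 -0.2796  0.074 ]
 [ 0.5376 -0.337   0.074 ]] knob [[ 0.43824253 -0.32396541  0.082     ]]
tray corners z32 [[0.6466 0.3075 0.032 ]
 [0.6488 0.1851 0.032 ]
 [0.3897 0.1737 0.032 ]
 [0.3895 0.2978 0.032 ]]
box top corners at z=.05 [[ 0.8413 -0.0747  0.05  ]
 [ 0.7988 -0.1665  0.05  ]
 [ 0.4039  0.0131  0.05  ]
 [ 0.4419  0.1006  0.05  ]]
tin [[0.655 0.089 0.02 ]] bottle base~ [[0.723 0.306 0.02 ]]
tape [[ 0.335 -0.458  0.02 ]]
block_a_mid [(array([347., 192., 369., 212.]), 0.78), (array([321., 160., 437., 278.]), 0.16)]
tray [(array([193., 156., 233., 237.]), 0.95)]
tack_tin [(array([260., 144., 280., 162.]), 0.57)]
knob_mid []
```

View pics/side0m.png

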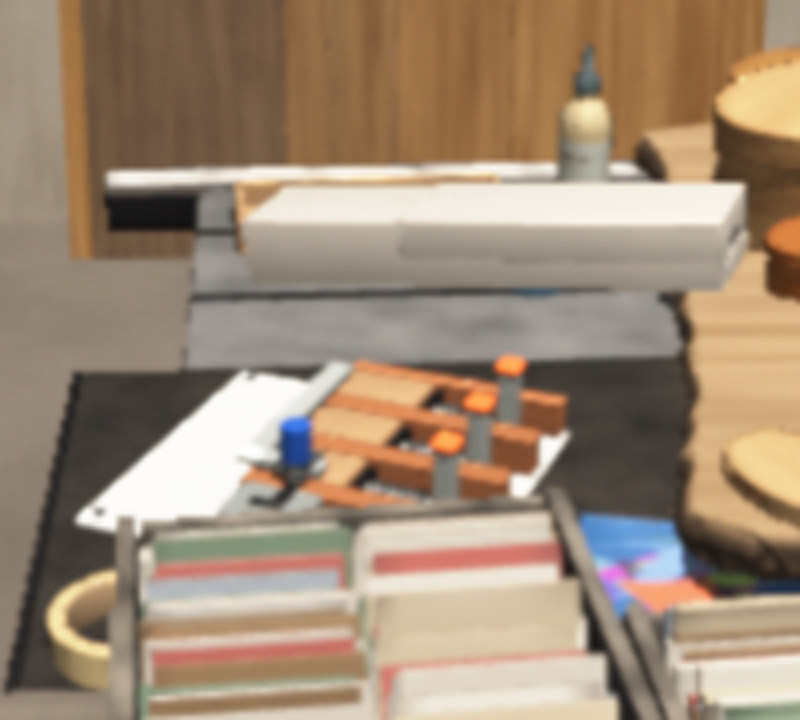

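```bash
cat >> h.py <<'E'
def tri(uvs):  # list of (cam,uv)
    A=[];b=[]
    for n,uv in uvs:
        c=cal(n); o=-c[2].T@c[3]; p=ray([uv],n,0.,c)[0]; v=(p-o)/np.linalg.norm(p-o)
        Pm=np.eye(3)-np.outer(v,v); A.append(Pm); b.append(Pm@o)
    return np.linalg.lstsq(np.vstack(A),np.hstack(b),rcond=None)[0]
E
python3 - <<'E'
from h import *
g=lambda p:np.array(p)/4+[160,80]
s=lambda p:np.array(p)/4+[210,130]
for a,b in [((518,622),(247,222)),((775,105),(728,232)),((655,48),(745,185)),((398,566),(285,185))]:
    X=tri([("top",g(a)),("side",s(b))]); print(X.round(3),(proj(X,"top")-g(a)).round(1),(proj(X,"side")-s(b)).round(1))
# bottom of box in side: at same xy, z?
for b,xy in [((250,278),None),((720,288),None)]:
    pass
X0=tri([("top",g((518,622))),("side",s((247,222)))])
for z in [0,.02,.04,.06,.08,.1,.15,.2]:
    print(z,((proj([X0[0],X0[1],z],"side")-[210,130])*4).round(0))
# post check
X=tri([("top",np.array((285,138))/4.5+[310,140]),("side",s((511,363)))]);print("post a",X)
X=tri([("top",np.array((465,232))/4.5+[310,140]),("side",s((448,440)))]);print("post c",X)
X=tri([("top",np.array((445,380))/4.5+[310,140]),("side",s((296,423)))]);print("knob",X)
E
```

```text
[0.402 0.011 0.094] [[-0.  -0.7]] [[-0.5  0.1]]
[ 0.764 -0.159  0.142] [[ 0.1 -0.4]] [[-0.4  0.1]]
[ 0.799 -0.073  0.149] [[-0.   0.1]] [[ 0. -0.]]
[0.437 0.095 0.096] [[0.  0.1]] [[ 0.1 -0. ]]
0 [[248. 326.]]
0.02 [[247. 304.]]
0.04 [[247. 282.]]
0.06 [[246. 260.]]
0.08 [[245. 238.]]
0.1 [[245. 215.]]
0.15 [[243. 158.]]
0.2 [[241.  99.]]
post a [ 0.59547349 -0.22379061  0.07067398]
post c [ 0.53808307 -0.33974638  0.0707351 ]
knob [ 0.44012085 -0.32413915  0.07867771]
```

>>> {"name": "jog_arm", "arguments": {"moves": [[0,0,-0.01,20,-58,0,94],[0,0,-0.01,20,-58,0,94],[0,0,-0.01,20,-58,0,80],[0,0,-0.01,20,-58,0,60],[0,0,-0.01,15,-58,0,50],[0,0,-0.01,15,-58,0,50],[0,0,0,15,-58,0,50],[0,0,0,15,-58,0,50],[0,0,0,15,-58,0,50],[0,0,0,15,-58,0,50],[0,0,0,15,-58,0,50],[0,0,0,10,-58,0,50]]}}

```text
time: 1.85
tool_pos: [0.4062, -0.1902, 0.3029]
ee_rot: [3.141, -0.0, 1.117]
wrist_force: [0.4, -0.3, -0.6]
width: 0.05
```

>>> {"name": "jog_arm", "arguments": {"moves": [[0,0,0,10,-50,0,50],[0,0,0,0,-50,0,50],[0,0,0,0,0,0,50],[0,0,0,0,0,0,50]]}}

```text
time: 2.35
tool_pos: [0.416, -0.2877, 0.3026]
ee_rot: [-3.141, -0.001, 1.117]
wrist_force: [-0.2, 1.0, 0.5]
width: 0.0505
```

```bash
python3 - <<'E'
from h import *
o=get_obs(); print(o['time'],o['tool_pos'],o['ee_rot'],o['wrist_force'])
for n in ["wrist","top"]:
    im=snapshot(n); cv2.imwrite(f"pics/{n}1.png",im[:,:,::-1])
m=(.4446,-.2202,-.4556)
print(proj(M2W(m,[[.04,-.096,.082],[.135,-.064,.074],[.135,0,.074],[-.102,0,.006]]),"wrist").round(0))
E
```

```text
2.35 [ 0.41595263 -0.28772689  0.30256047] [-3.14102197e+00 -8.58148886e-04  1.11675642e+00] [-0.22497801  1.03914629  0.48364341]
[[297. 229.]
 [330. 310.]
 [389. 310.]
 [390.  79.]]
```

View pics/wrist1.png

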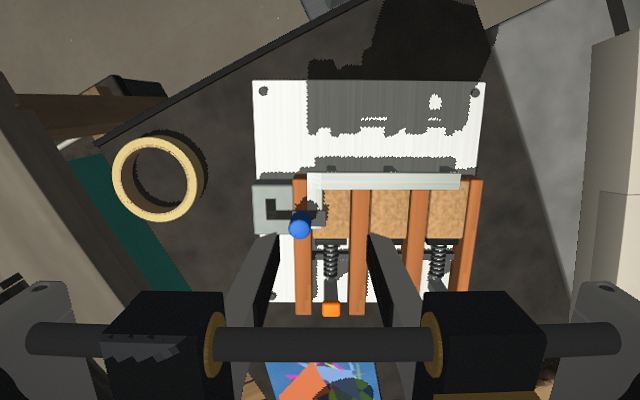

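```bash
python3 - <<'E'
from h import *
from scipy.optimize import least_squares
im=cv2.imread("pics/wrist1.png")[:,:,::-1]
crop(im,"w1c",235,60,505,330,2.9)
P=np.array([[299,229],[331,310],[252,80],[486,83]]);X=np.array([[.04,-.096,.080],[.135,-.064,.074],[-.102,-.1525,.006],[-.102,.1015,.006]])
s=least_squares(lambda m:(proj(M2W(m,X),"wrist")-P).ravel(),[.44,-.22,-.45]);print(s.x,s.fun.reshape(-1,2).round(2))
E
```

```text
[ 0.44716871 -0.21853422 -0.4647618 ] [[ 0.95  0.01]
 [-0.01  0.39]
 [-0.88 -0.75]
 [-0.19  0.43]]
```

View pics/w1c.png

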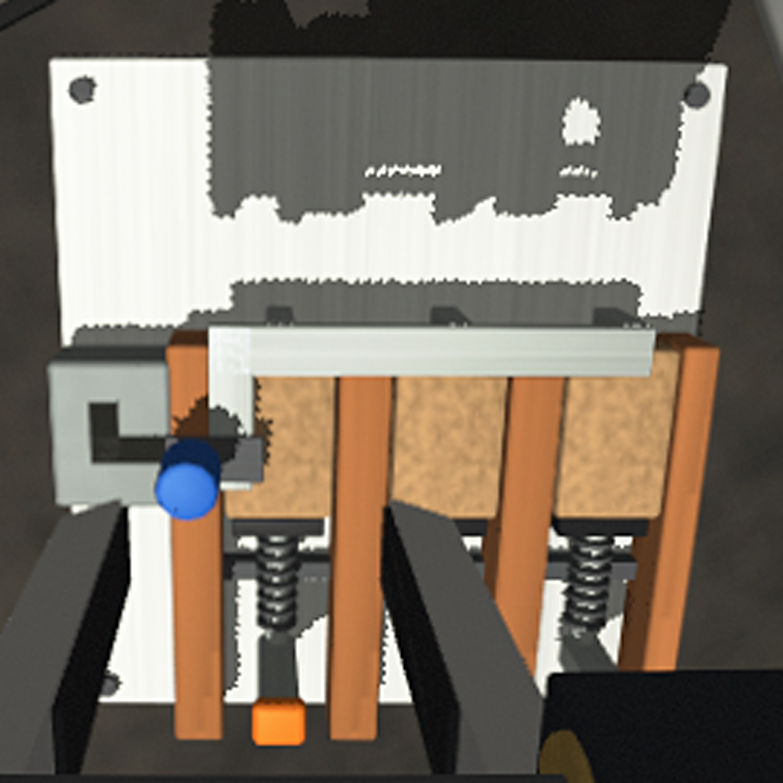

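>>> {"name": "jog_arm", "arguments": {"moves": [[0,0,-0.006,23,-35,0,50],[0,0,0,0,0,-50,50],[0,0,0,0,0,-50,50],[0,0,0,0,0,-30,50],[0,0,0,0,0,-15,50],[0,0,0,0,0,-9,50],[0,0,0,0,0,0,50]]}}

```text
time: 3.32
tool_pos: [0.4394, -0.323, 0.1494]
ee_rot: [3.14, 0.0, 1.112]
wrist_force: [0.2, -0.9, -0.4]
width: 0.0503
```

```bash
python3 - <<'E'
from h import *
o=get_obs(); print(o['time'],o['tool_pos'],o['ee_rot'],o['wrist_force'])
im=snapshot("wrist"); cv2.imwrite("pics/wrist2.png",im[:,:,::-1])
E
```

```text
3.325 [ 0.43944406 -0.32299203  0.14943043] [3.14043376e+00 2.05695673e-04 1.11157257e+00] [ 0.2367652  -0.89274338 -0.3610901 ]
```

View pics/wrist2.png

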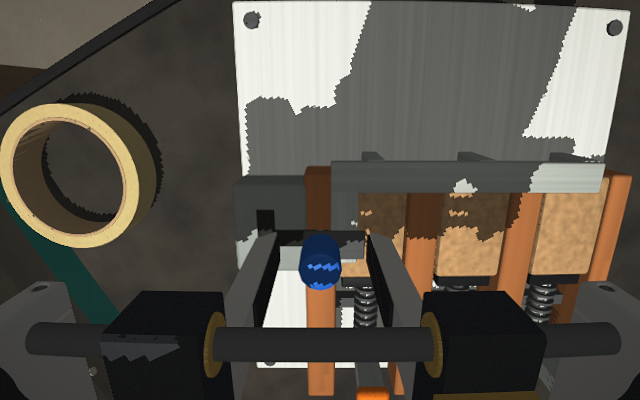

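>>> {"name": "jog_arm", "arguments": {"moves": [[0,0,0,0,0,0,10],[0,0,0,0,0,0,10],[0,0,0,0,0,0,10],[0,0,0,0,0,0,10]]}}

```text
time: 3.88
tool_pos: [0.4388, -0.3241, 0.1492]
ee_rot: [3.141, 0.002, 1.111]
wrist_force: [-1.9, -3.0, 1.8]
width: 0.0213
```

>>> {"name": "jog_arm", "arguments": {"moves": [[0,0,0,-3,-6,0,10],[0,0,0,-3,-6,0,10],[0,0,0,-3,-6,0,10],[0,0,0,-3,-6,0,10],[0,0,0,-3,-6,0,10],[0,0,0,-1.3,-2.6,0,10],[0,0,0,0,0,0,10],[0,0,0,0,0,0,10]]}}

```text
time: 4.88
tool_pos: [0.4232, -0.3549, 0.1486]
ee_rot: [-3.141, -0.003, 1.111]
wrist_force: [3.0, 5.3, 1.4]
width: 0.0232
```

```bash
python3 - <<'E'
from h import *
im=snapshot("wrist"); cv2.imwrite("pics/wrist3.png",im[:,:,::-1])
crop(im,"w3c",200,120,440,300,3)
E
```

```text
(no output)
```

View pics/w3c.png

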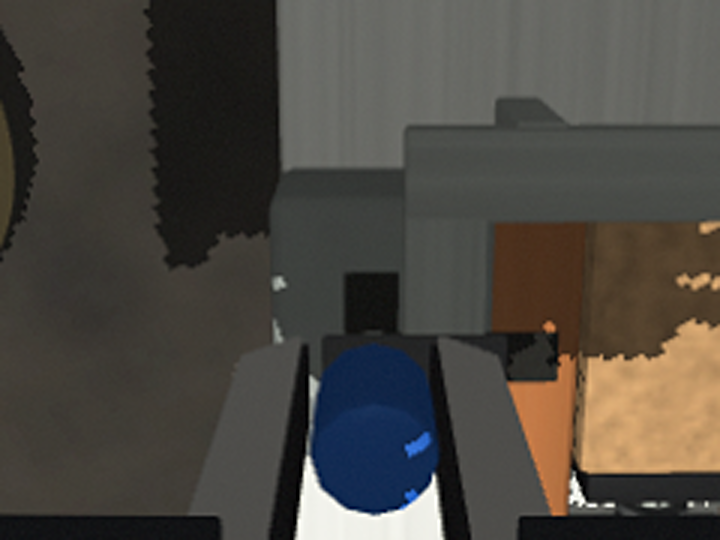

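>>> {"name": "jog_arm", "arguments": {"moves": [[0,0,0,-0.5,-1.0,0,10],[0,0,0,-3,1.5,0,10],[0,0,0,-3,1.5,0,10],[0,0,0,-3,1.5,0,10],[0,0,0,-3,1.5,0,10],[0,0,0,-1.4,0.7,0,10],[0,0,0,0,0,0,10],[0,0,0,0,0,0,10]]}}

```text
time: 5.92
tool_pos: [0.4101, -0.3494, 0.1487]
ee_rot: [3.139, -0.003, 1.111]
wrist_force: [6.3, 3.5, 0.3]
width: 0.0216
```

```bash
python3 - <<'E'
from h import *
im=snapshot("wrist"); cv2.imwrite("pics/wrist4.png",im[:,:,::-1])
crop(im,"w4c",200,120,440,300,3)
E
```

```text
(no output)
```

View pics/w4c.png

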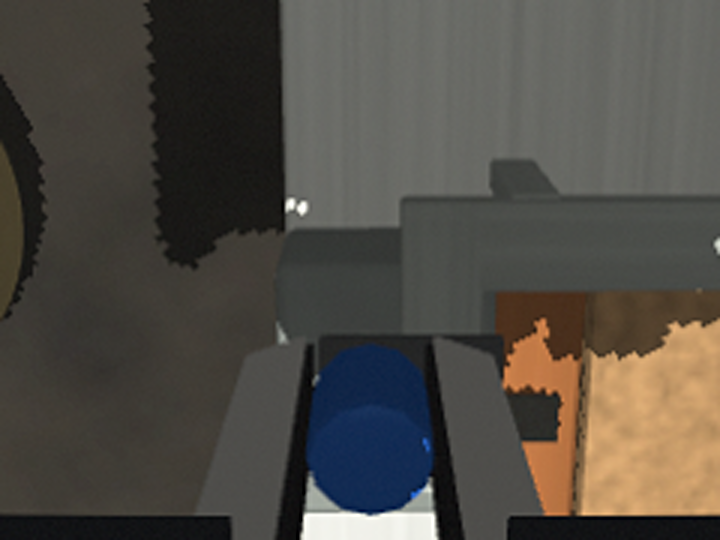

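>>> {"name": "jog_arm", "arguments": {"moves": [[0,0,0,0,0,0,44],[0,0,0,0,0,0,44],[0,0,0,0,0,0,44],[0,0,0,0,0,15,44],[0,0,0,0,0,30,44],[0,0,0,0,0,30,50],[0,0,0,0,0,0,50],[0,0,0,0,0,0,50],[0,0,0,0,0,0,50]]}}

```text
time: 7.1
tool_pos: [0.4083, -0.3495, 0.222]
ee_rot: [-3.139, -0.001, 1.111]
wrist_force: [0.0, 0.1, -0.4]
width: 0.0503
```

```bash
python3 - <<'E'
from h import *
im=snapshot("wrist"); cv2.imwrite("pics/wrist5.png",im[:,:,::-1])
m=(.446,-.2194,-.460)
o=get_obs(); print(o['tool_pos'])
print(M2W(m,[[.135,.064,.06],[.135,0,.06],[.135,-.064,.06]]).round(4))
print(proj(M2W(m,[[.04-.014,-.096-.033,.08],[.135,.064,.074],[.135,0,.074],[.135,-.064,.074]]),"wrist").round(0))
E
```

```text
[ 0.40834646 -0.34954686  0.22202325]
[[ 0.5954 -0.222   0.06  ]
 [ 0.567  -0.2793  0.06  ]
 [ 0.5386 -0.3367  0.06  ]]
[[328. 225.]
 [555. 342.]
 [482. 345.]
 [406. 346.]]
```

View pics/wrist5.png

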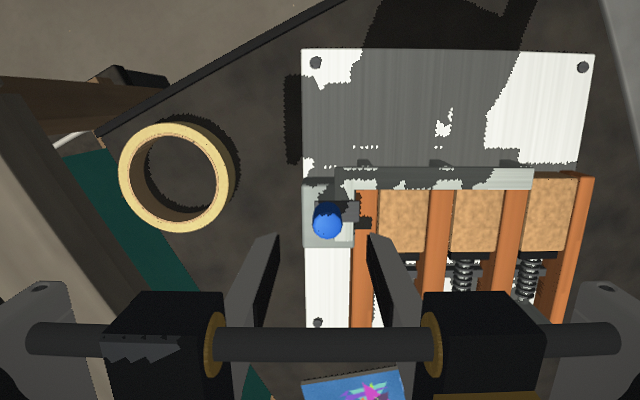

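>>> {"name": "jog_arm", "arguments": {"moves": [[0,0,0,50,5,0,50],[0,0,0,50,5,0,50],[0,0,0,30,3,-20,50],[0,0,0,0,0,-10,50],[0,0,0,0,0,0,50]]}}

```text
time: 7.78
tool_pos: [0.5375, -0.3366, 0.1914]
ee_rot: [-3.137, -0.0, 1.111]
wrist_force: [-0.6, -0.1, 0.7]
width: 0.0498
```

```bash
python3 - <<'E'
from h import *
im=snapshot("wrist"); cv2.imwrite("pics/wrist6.png",im[:,:,::-1])
o=get_obs(); print(o['tool_pos'])
E
```

```text
[ 0.5376334  -0.33705081  0.19284325]
```

View pics/wrist6.png

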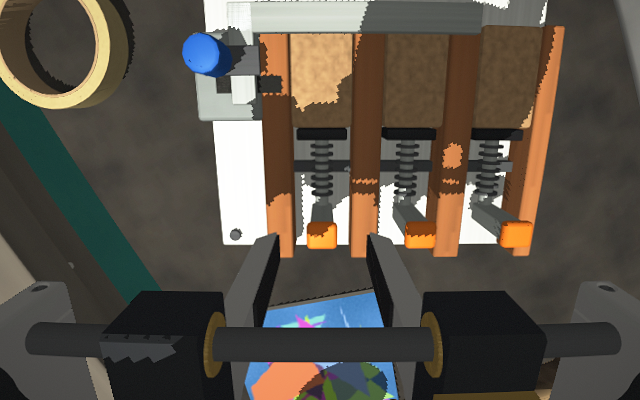

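>>> {"name": "jog_arm", "arguments": {"moves": [[0,0,0,1,0,-30,50],[0,0,0,0,0,-14,50],[0,0,0,0,0,-8,50],[0,0,0,0,0,0,5],[0,0,0,0,0,0,5],[0,0,0,0,0,0,5],[0,0,0,0,0,0,5]]}}

```text
time: 8.7
tool_pos: [0.5397, -0.3381, 0.1425]
ee_rot: [3.14, 0.003, 1.111]
wrist_force: [-0.6, -3.1, 1.9]
width: 0.0158
```

```bash
python3 - <<'E'
from h import *
im=snapshot("wrist"); cv2.imwrite("pics/wrist7.png",im[:,:,::-1])
o=get_obs(); print(o['tool_pos'])
E
```

```text
[ 0.53970366 -0.33813191  0.14250038]
```

View pics/wrist7.png

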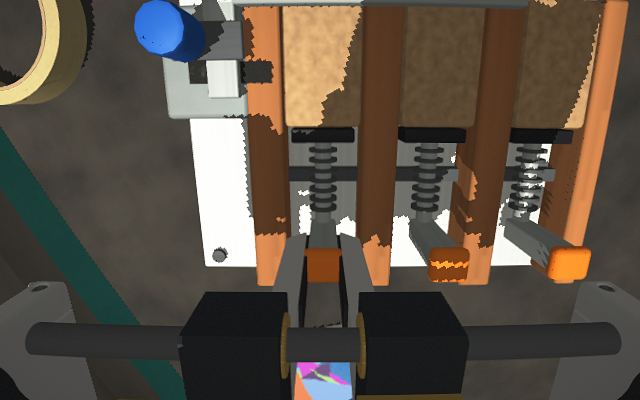

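>>> {"name": "jog_arm", "arguments": {"moves": [[0,0,0,-9,4.45,0,5],[0,0,0,-9,4.45,0,5],[0,0,0,-9,4.45,0,5],[0,0,0,-9,4.45,0,5],[0,0,0,-9,4.45,0,5],[0,0,0,-9,4.45,0,5],[0,0,0,-9,4.45,0,5],[0,0,0,-6,3,0,5],[0,0,0,-4,2,0,5],[0,0,0,-3,1.5,0,5],[0,0,0,0,0,0,5],[0,0,0,0,0,0,5]]}}

```text
time: 10.25
tool_pos: [0.4647, -0.3012, 0.1426]
ee_rot: [3.136, 0.003, 1.111]
wrist_force: [2.2, -6.7, -2.0]
width: 0.0158
```

```bash
python3 - <<'E'
from h import *
im=snapshot("wrist"); cv2.imwrite("pics/wrist8.png",im[:,:,::-1])
im=snapshot("top"); crop(im,"t8",310,140,480,290,4.5)
o=get_obs(); print(o['tool_pos'])
E
```

```text
[ 0.46470171 -0.30120973  0.14254588]
```

View pics/wrist8.png

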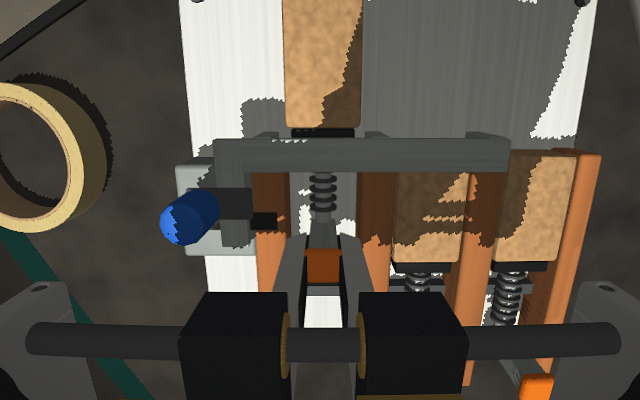

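>>> {"name": "jog_arm", "arguments": {"moves": [[0,0,0,14,-7,0,5],[0,0,0,18,-9,0,5],[0,0,0,18,-9,0,5],[0,0,0,18,-8,0,5],[0,0,0,6,-3,0,5],[0,0,0,0,0,0,5],[0,0,0,0,0,0,50],[0,0,0,0,0,0,50],[0,0,0,0,0,0,50],[0,0,0,0,0,30,50],[0,0,0,0,0,25,50],[0,0,0,0,0,0,50]]}}

```text
time: 11.85
tool_pos: [0.5388, -0.3357, 0.1994]
ee_rot: [3.136, 0.001, 1.111]
wrist_force: [0.3, -0.3, 0.1]
width: 0.0501
```

```bash
python3 - <<'E'
from h import *
im=snapshot("wrist"); cv2.imwrite("pics/wrist9.png",im[:,:,::-1])
im=snapshot("top"); crop(im,"t9",310,140,480,290,4.5)
o=get_obs(); print(o['tool_pos'])
E
```

```text
[ 0.5376824  -0.33497391  0.19603682]
```

View pics/wrist9.png

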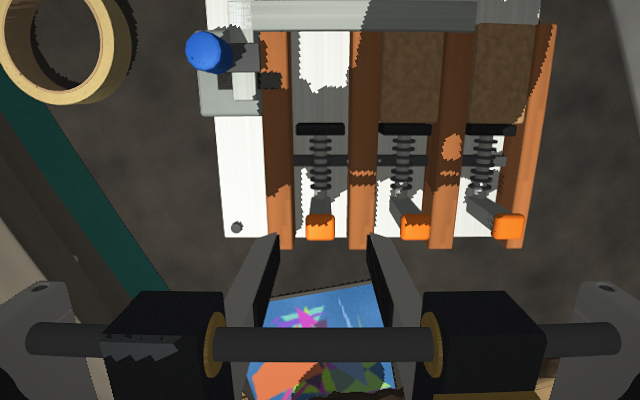

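>>> {"name": "jog_arm", "arguments": {"moves": [[0,0,0,25,50,0,50],[0,0,0,25,50,0,50],[0,0,0,8,13,0,50],[0,0,0,0,0,0,50]]}}

```text
time: 12.45
tool_pos: [0.5957, -0.2215, 0.1951]
ee_rot: [-3.139, 0.001, 1.113]
wrist_force: [0.2, -0.4, -0.9]
width: 0.0503
```

```bash
python3 - <<'E'
from h import *
im=snapshot("wrist"); cv2.imwrite("pics/wrist10.png",im[:,:,::-1])
o=get_obs(); print(o['tool_pos'])
E
```

```text
[ 0.59534912 -0.22263047  0.19546262]
```

View pics/wrist10.png

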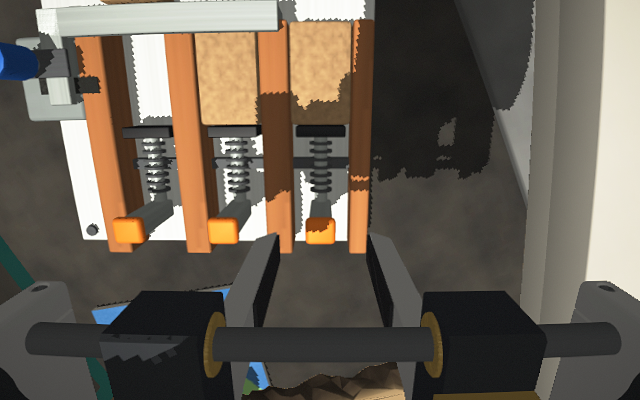

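>>> {"name": "jog_arm", "arguments": {"moves": [[0,0,0,1,0,-30,50],[0,0,0,0,0,-16,50],[0,0,0,0,0,-7,50],[0,0,0,0,0,0,5],[0,0,0,0,0,0,5],[0,0,0,0,0,0,5],[0,0,0,0,0,0,5]]}}

```text
time: 13.38
tool_pos: [0.5967, -0.2235, 0.1446]
ee_rot: [3.14, 0.003, 1.111]
wrist_force: [-1.5, -4.8, 0.4]
width: 0.0154
```

>>> {"name": "jog_arm", "arguments": {"moves": [[0,0,0,-9,4.45,0,5],[0,0,0,-9,4.45,0,5],[0,0,0,-9,4.45,0,5],[0,0,0,-9,4.45,0,5],[0,0,0,-9,4.45,0,5],[0,0,0,-9,4.45,0,5],[0,0,0,-9,4.45,0,5],[0,0,0,-6,3,0,5],[0,0,0,-4,2,0,5],[0,0,0,-3,1.5,0,5],[0,0,0,0,0,0,5],[0,0,0,0,0,0,5]]}}

```text
time: 14.88
tool_pos: [0.5218, -0.1866, 0.1447]
ee_rot: [3.136, 0.003, 1.111]
wrist_force: [3.3, -6.6, -1.3]
width: 0.0155
```

```bash
python3 - <<'E'
from h import *
im=snapshot("wrist"); cv2.imwrite("pics/wrist11.png",im[:,:,::-1])
o=get_obs(); print(o['tool_pos'])
E
```

```text
[ 0.52179088 -0.18661911  0.1446569 ]
```

View pics/wrist11.png

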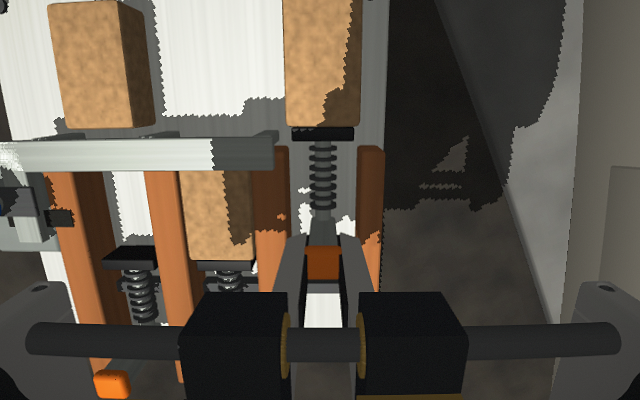

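>>> {"name": "jog_arm", "arguments": {"moves": [[0,0,0,14,-7,0,5],[0,0,0,18,-9,0,5],[0,0,0,18,-9,0,5],[0,0,0,18,-8,0,5],[0,0,0,6,-3,0,5],[0,0,0,0,0,0,5],[0,0,0,0,0,0,50],[0,0,0,0,0,0,50],[0,0,0,0,0,0,50],[0,0,0,0,0,30,50],[0,0,0,0,0,30,50],[0,0,0,0,0,0,50]]}}

```text
time: 16.42
tool_pos: [0.5961, -0.2209, 0.207]
ee_rot: [3.135, -0.0, 1.111]
wrist_force: [0.8, -0.4, -0.2]
width: 0.0498
```

>>> {"name": "jog_arm", "arguments": {"moves": [[0,0,0,-50,25,0,54],[0,0,0,-50,25,0,54],[0,0,0,-50,25,0,54],[0,0,0,-16,8,0,54],[0,0,0,0,0,0,54],[0,0,0,0,0,0,54]]}}

```text
time: 17.18
tool_pos: [0.4293, -0.1379, 0.2031]
ee_rot: [-3.141, -0.0, 1.111]
wrist_force: [-0.2, -0.9, 0.0]
width: 0.0539
```

```bash
python3 - <<'E'
from h import *
o=get_obs(); print(o['tool_pos'],o['ee_rot'])
im=snapshot("wrist"); cv2.imwrite("pics/wrist12.png",im[:,:,::-1])
im=snapshot("top"); crop(im,"t12",160,80,480,290,2.5)
m=(.446,-.2194,-.460)
print(proj(M2W(m,[[-.049-.034,.064-.021,.036],[-.049-.034,.064+.021,.036],[-.049+.034,.064-.021,.036],[-.049+.034,.064+.021,.036]]),"wrist").round(0))
E
```

```text
[ 0.42927925 -0.13788613  0.2031495 ] [-3.14134141e+00 -1.26624553e-04  1.11098198e+00]
[[292. 170.]
 [348. 170.]
 [294. 253.]
 [346. 253.]]
```

View pics/wrist12.png

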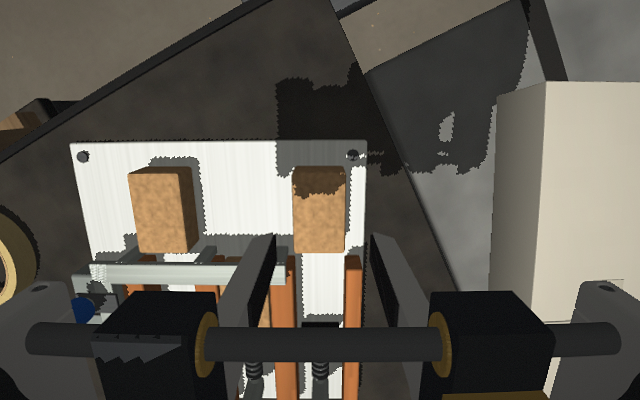

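View pics/t12.png

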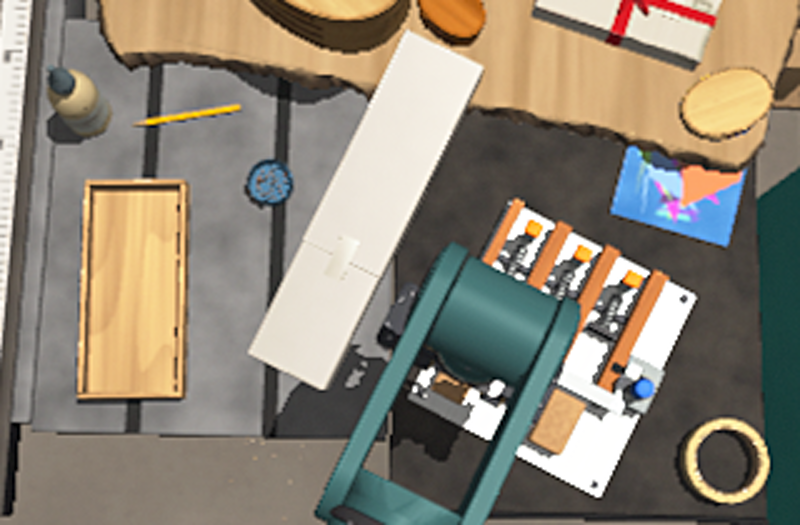

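>>> {"name": "jog_arm", "arguments": {"moves": [[0,0,0,0,0,-40,60],[0,0,0,0,0,-30,60],[0,0,0,0,0,-15,60],[0,0,0,0,0,-9,60],[0,0,0,0,0,0,30],[0,0,0,0,0,0,30],[0,0,0,0,0,0,30],[0,0,0,0,0,0,30]]}}

```text
time: 18.27
tool_pos: [0.4295, -0.138, 0.1108]
ee_rot: [3.139, -0.0, 1.111]
wrist_force: [0.5, 0.0, 2.7]
width: 0.0417
```

>>> {"name": "jog_arm", "arguments": {"moves": [[0,0,0,0,0,20,30],[0,0,0,0,0,50,30],[0,0,0,0,0,60,30],[0,0,0,0,0,50,30],[0,0,0,0,0,10,30],[0,0,0,0,0,0,30]]}}

```text
time: 19.02
tool_pos: [0.4288, -0.1377, 0.2995]
ee_rot: [3.141, -0.0, 1.111]
wrist_force: [0.7, 0.6, -0.8]
width: 0.0418
```

>>> {"name": "jog_arm", "arguments": {"moves": [[0,0,-0.1,10,25,0,30],[0,0,-0.13,19,45,0,30],[0,0,-0.13,19,45,0,30],[0,0,-0.13,19,45,0,30],[0,0,-0.13,19,45,0,30],[0,0,-0.13,19,45,0,30],[0,0,-0.13,19,45,0,30],[0,0,-0.13,15,45,0,30],[0,0,-0.06,12,40,0,30],[0,0,0,0,0,0,30],[0,0,0,0,0,0,30]]}}

```text
time: 20.4
tool_pos: [0.5792, 0.2417, 0.297]
ee_rot: [3.14, 0.004, 0.041]
wrist_force: [0.5, -0.8, -0.1]
width: 0.0417
```

```bash
python3 - <<'E'
from h import *
o=get_obs(); print(o['tool_pos'],o['ee_rot'],o['width'])
im=snapshot("wrist"); cv2.imwrite("pics/wrist13.png",im[:,:,::-1])
im=snapshot("top"); crop(im,"t13",160,80,360,260,4)
E
```

```text
[0.57923583 0.24173271 0.29700627] [3.1396731  0.0044294  0.04137556] 0.04172625612546369
```

View pics/wrist13.png

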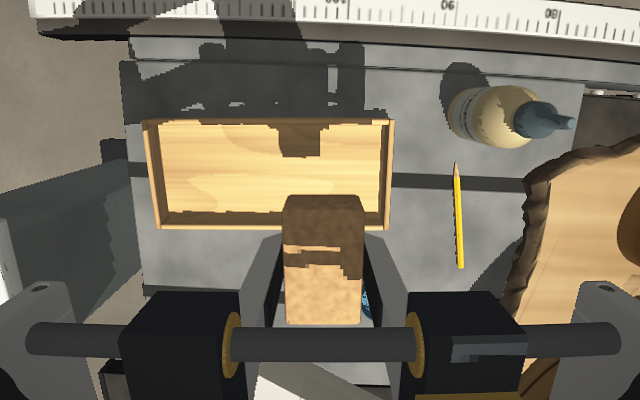

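View pics/t13.png

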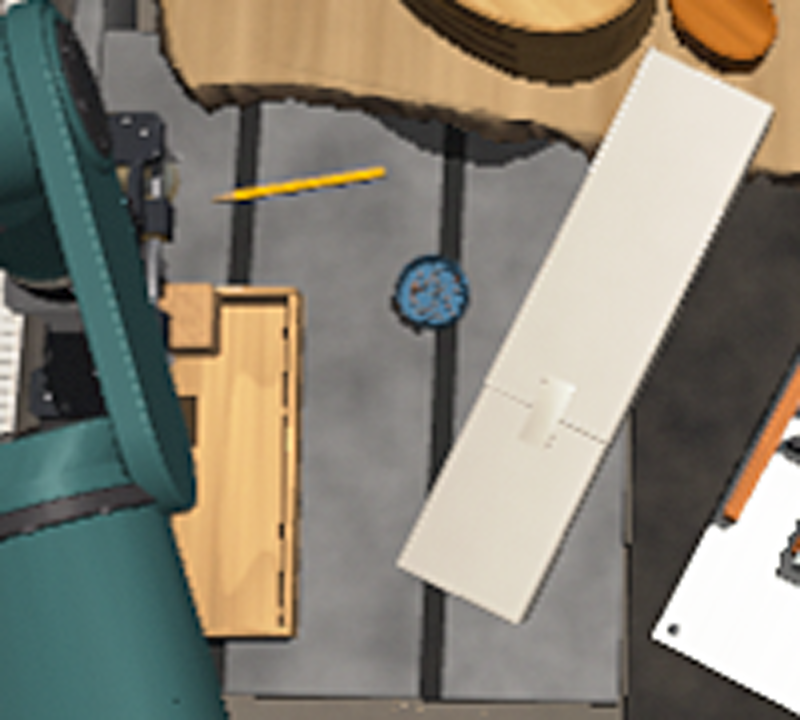

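```bash
python3 - <<'E'
from h import *
c=cal("wrist")
print(ray([(142,121),(395,119),(391,229),(158,230)],"wrist",.032,c).round(4))
print(ray([(448,118),(478,145),(475,115)],"wrist",[.03,.03,.03],c).round(4))
E
```

```text
[[0.3899 0.2982 0.032 ]
 [0.6493 0.3093 0.032 ]
 [0.6564 0.1905 0.032 ]
 [0.3956 0.1783 0.032 ]]
[[0.7042 0.3128 0.03  ]
 [0.7398 0.2869 0.03  ]
 [0.7318 0.3172 0.03  ]]
```

>>> {"name": "jog_arm", "arguments": {"moves": [[0,0,0,0,3,-50,30],[0,0,0,0,0,-50,30],[0,0,0,0,0,-40,30],[0,0,0,0,0,-25,30],[0,0,0,0,0,-12,30],[0,0,0,0,0,-6,30],[0,0,0,0,0,-1.5,30],[0,0,0,0,0,0,30]]}}

```text
time: 21.5
tool_pos: [0.5804, 0.2454, 0.1165]
ee_rot: [-3.141, -0.002, 0.041]
wrist_force: [-1.0, -0.8, -0.3]
width: 0.0415
```

```bash
python3 - <<'E'
from h import *
o=get_obs(); print(o['tool_pos'],o['ee_rot'],o['width'],o['wrist_force'])
im=snapshot("wrist"); cv2.imwrite("pics/wrist14.png",im[:,:,::-1])
E
```

```text
[0.58044297 0.24544077 0.11649587] [-3.14100053e+00 -2.23524536e-03  4.09197527e-02] 0.04150541960988488 [-0.98374965 -0.81199713 -0.33690252]
```

View pics/wrist14.png

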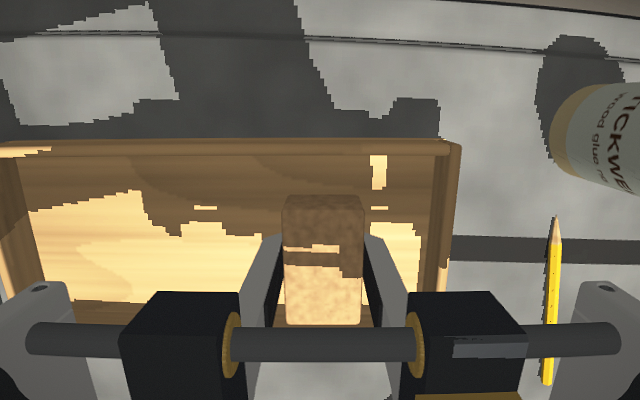

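>>> {"name": "jog_arm", "arguments": {"moves": [[0,0,0,0,0,-3,30],[0,0,0,0,0,-2,30],[0,0,0,0,0,0,30]]}}

```text
time: 21.92
tool_pos: [0.5801, 0.2455, 0.1114]
ee_rot: [-3.141, -0.001, 0.041]
wrist_force: [-0.7, -0.8, 4.5]
width: 0.042
```

>>> {"name": "jog_arm", "arguments": {"moves": [[0,0,0,0,0,0,58],[0,0,0,0,0,0,58],[0,0,0,0,0,0,58],[0,0,0,0,0,30,58],[0,0,0,0,0,60,58],[0,0,0,0,0,60,58],[0,0,0,0,0,40,58],[0,0,0,0,0,0,58]]}}

```text
time: 22.92
tool_pos: [0.581, 0.2457, 0.3054]
ee_rot: [-3.139, -0.009, 0.041]
wrist_force: [-0.4, 1.7, 0.5]
width: 0.0579
```

```bash
python3 - <<'E'
from h import *
o=get_obs(); print(o['tool_pos'],o['ee_rot'],o['width'],o['wrist_force'])
im=snapshot("wrist"); cv2.imwrite("pics/wrist15.png",im[:,:,::-1])
E
```

```text
[0.58102823 0.24570224 0.30541096] [-3.13902174 -0.00939863  0.040975  ] 0.05789250792565139 [-0.41411665  1.68570474  0.51351963]
```

View pics/wrist15.png

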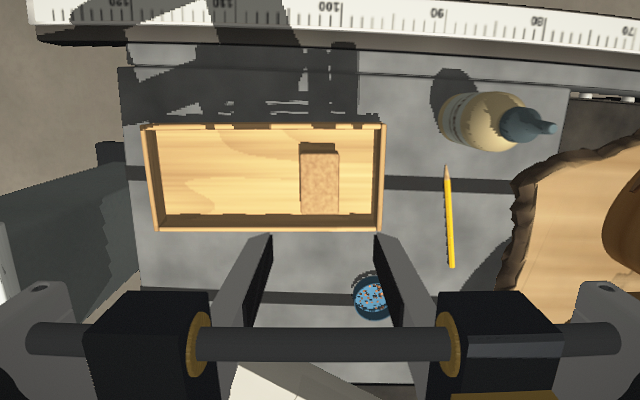

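>>> {"name": "jog_arm", "arguments": {"moves": [[0,0,0.1,-18,-40,0,58],[0,0,0.15,-24,-55,0,58],[0,0,0.15,-24,-57,0,58],[0,0,0.15,-24,-57,0,58],[0,0,0.15,-24,-57,0,58],[0,0,0.15,-24,-57,0,58],[0,0,0.15,-24,-57,0,58],[0,0,0.07,-22,-57,0,58],[0,0,0,-14,-40,0,58],[0,0,0,-8,-23,-50,58],[0,0,0,0,0,-50,58],[0,0,0,0,0,0,58]]}}

```text
time: 24.48
tool_pos: [0.373, -0.2476, 0.1933]
ee_rot: [-3.127, -0.004, 1.097]
wrist_force: [-0.7, -0.0, -0.5]
width: 0.0582
```

```bash
python3 - <<'E'
from h import *
o=get_obs(); print(o['tool_pos'],o['ee_rot'],o['width'],o['wrist_force'])
im=snapshot("wrist"); cv2.imwrite("pics/wrist16.png",im[:,:,::-1])
E
```

```text
[ 0.37296841 -0.24763298  0.19331554] [-3.12670378 -0.00378186  1.09695518] 0.05817978783973497 [-0.719576   -0.03299578 -0.50230983]
```

View pics/wrist16.png

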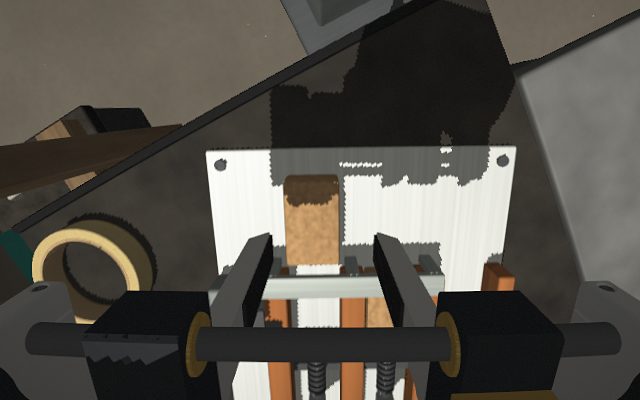

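>>> {"name": "jog_arm", "arguments": {"moves": [[0,0,0,0,0,0,58],[0,0,0,0,0,0,58]]}}

```text
time: 24.78
tool_pos: [0.3773, -0.2504, 0.2026]
ee_rot: [3.137, 0.001, 1.099]
wrist_force: [0.1, 0.1, -0.9]
width: 0.058
```

```bash
python3 - <<'E'
from h import *
o=get_obs(); print(o['tool_pos'],o['ee_rot'],o['width'],o['wrist_force'])
c=cal("wrist")
im=snapshot("wrist"); crop(im,"w17",240,130,400,280,4)
m=(.446,-.2194,-.460)
C=M2W(m,[[-.049-.034,-.064-.021,.036],[-.049-.034,-.064+.021,.036],[-.049+.034,-.064-.021,.036],[-.049+.034,-.064+.021,.036]])
print((proj(C,"wrist",c)-[240,130])*4)
E
```

```text
[ 0.37733576 -0.25040568  0.20262202] [3.13720575e+00 9.85683199e-04 1.09874277e+00] 0.058044797896623965 [ 0.14202693  0.10384903 -0.88034741]
[[182.73772984 142.29279146]
 [407.34344037 139.51129459]
 [197.4862111  476.10133652]
 [406.22149057 473.95457733]]
```

View pics/w17.png

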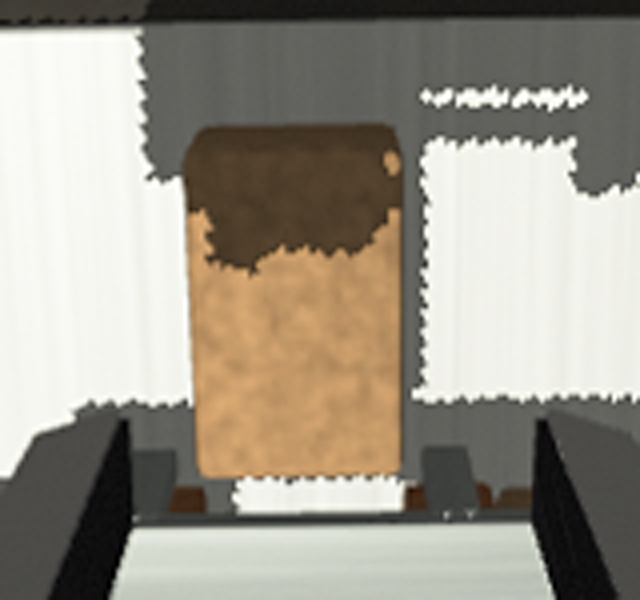

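>>> {"name": "jog_arm", "arguments": {"moves": [[0,0,0.012,-4,-4.5,-20,60],[0,0,0,0,0,-30,60],[0,0,0,0,0,-25,60],[0,0,0,0,0,-12,60],[0,0,0,0,0,-5,60],[0,0,0,0,0,0,30],[0,0,0,0,0,0,30],[0,0,0,0,0,0,30],[0,0,0,0,0,0,30]]}}

```text
time: 25.95
tool_pos: [0.3727, -0.2549, 0.1093]
ee_rot: [3.14, 0.0, 1.11]
wrist_force: [-0.6, 0.2, 3.6]
width: 0.0417
```

>>> {"name": "jog_arm", "arguments": {"moves": [[0,0,0,0,0,20,30],[0,0,0,0,0,50,30],[0,0,0,0,0,60,30],[0,0,0,0,0,50,30],[0,0,0,0,0,10,30],[0,0,0,0,0,0,30],[0,0,0,0,0,0,30]]}}

```text
time: 26.82
tool_pos: [0.3716, -0.2539, 0.2956]
ee_rot: [-3.137, -0.001, 1.11]
wrist_force: [-0.3, 0.2, -0.3]
width: 0.042
```

```bash
python3 - <<'E'
from h import *
o=get_obs(); print(o['time'],o['tool_pos'],o['ee_rot'],o['width'],o['wrist_force'])
im=snapshot("top"); crop(im,"t18",160,80,480,290,2.5)
E
```

```text
26.825 [ 0.37161577 -0.25390782  0.29555803] [-3.13693942e+00 -1.37404382e-03  1.10986431e+00] 0.041960834858073504 [-0.2692995   0.21839436 -0.31663921]
```

View pics/t18.png

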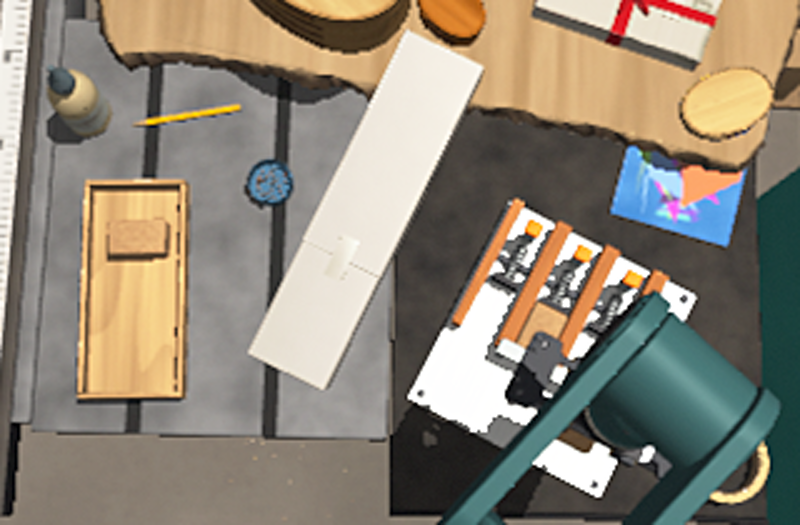

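>>> {"name": "jog_arm", "arguments": {"moves": [[0,0,-0.1,10,30,0,30],[0,0,-0.13,15,50,0,30],[0,0,-0.13,15,55,0,30],[0,0,-0.13,15,55,0,30],[0,0,-0.13,15,55,0,30],[0,0,-0.13,15,55,0,30],[0,0,-0.13,15,55,0,30],[0,0,-0.13,15,55,0,30],[0,0,-0.057,14,50,0,30],[0,0,0,10,39,0,30],[0,0,0,0,0,0,30],[0,0,0,0,0,0,30]]}}

```text
time: 28.38
tool_pos: [0.5108, 0.244, 0.2966]
ee_rot: [3.14, 0.003, 0.043]
wrist_force: [1.0, -0.6, 0.4]
width: 0.0417
```

```bash
python3 - <<'E'
from h import *
o=get_obs(); print(o['time'],o['tool_pos'],o['ee_rot'],o['width'],o['wrist_force'])
im=snapshot("wrist"); cv2.imwrite("pics/wrist19.png",im[:,:,::-1])
E
```

```text
28.375 [0.51083982 0.24404805 0.29660024] [3.14003780e+00 2.80718862e-03 4.29484759e-02] 0.04169501889424828 [ 1.01855548 -0.61737553  0.40327888]
```

View pics/wrist19.png

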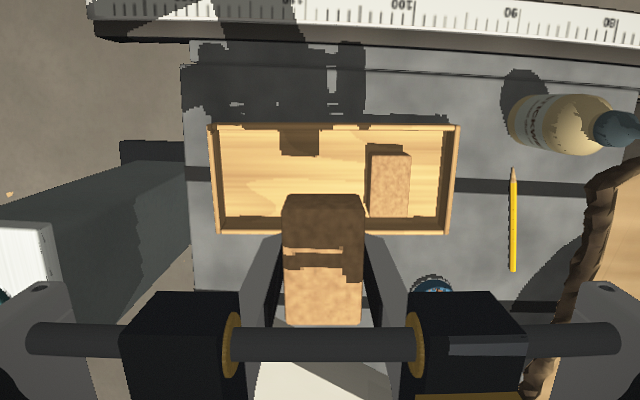

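```bash
python3 - <<'E'
from h import *
c=cal("wrist")
print(ray([(207,126),(461,126),(455,235),(216,234)],"wrist",.032,c).round(4))
print(ray([(371,155),(411,155),(409,217),(371,217)],"wrist",.036,c).round(4))
E
```

```text
[[0.3897 0.2974 0.032 ]
 [0.6487 0.3084 0.032 ]
 [0.6603 0.1894 0.032 ]
 [0.3937 0.1793 0.032 ]]
[[0.5583 0.2751 0.036 ]
 [0.5994 0.2769 0.036 ]
 [0.6049 0.2098 0.036 ]
 [0.5637 0.2081 0.036 ]]
```

>>> {"name": "jog_arm", "arguments": {"moves": [[0,0,0,0,0,-50,30],[0,0,0,0,0,-50,30],[0,0,0,0,0,-40,30],[0,0,0,0,0,-25,30],[0,0,0,0,0,-12,30],[0,0,0,0,0,-6,30],[0,0,0,0,0,-3,30],[0,0,0,0,0,0,30]]}}

```text
time: 29.42
tool_pos: [0.5117, 0.2447, 0.1132]
ee_rot: [-3.141, -0.002, 0.043]
wrist_force: [-0.4, 0.0, -0.3]
width: 0.0418
```

>>> {"name": "jog_arm", "arguments": {"moves": [[0,0,0,0,0,-3,30],[0,0,0,0,0,-1,30],[0,0,0,0,0,0,56],[0,0,0,0,0,0,56],[0,0,0,0,0,0,56],[0,0,0,0,0,30,56],[0,0,0,0,0,60,56],[0,0,0,0,0,60,56],[0,0,0,0,0,40,56],[0,0,0,0,0,0,50]]}}

```text
time: 30.68
tool_pos: [0.5125, 0.245, 0.303]
ee_rot: [-3.139, -0.009, 0.043]
wrist_force: [0.2, 0.4, -1.1]
width: 0.0511
```

```bash
python3 - <<'E'
from h import *
o=get_obs(); print(o['time'],o['tool_pos'],o['ee_rot'],o['width'],o['wrist_force'])
im=snapshot("wrist"); cv2.imwrite("pics/wrist20.png",im[:,:,::-1])
E
```

```text
30.675 [0.51245187 0.24502806 0.30299158] [-3.13882595 -0.00888328  0.04296568] 0.05112227258121456 [ 0.19740167  0.43618878 -1.06893006]
```

View pics/wrist20.png

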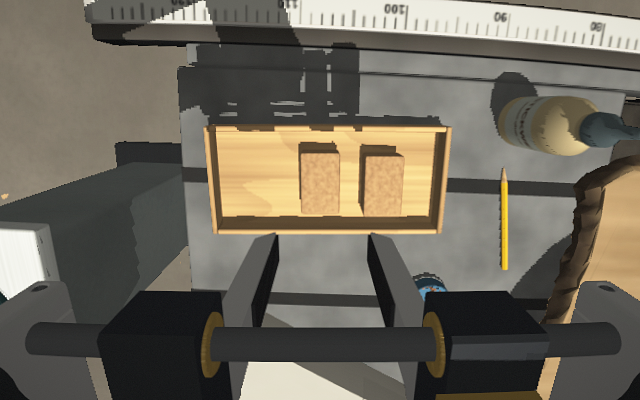

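Two blocks lie flat in the tray, at (320,182) and (383,184). Now the middle ejector.

>>> {"name": "jog_arm", "arguments": {"moves": [[0,0,0.1,6,-35,0,50],[0,0,0.13,6,-55,0,50],[0,0,0.13,6,-57,0,50],[0,0,0.13,6,-57,0,50],[0,0,0.13,6,-57,0,50],[0,0,0.13,6,-57,0,50],[0,0,0.13,6,-57,0,50],[0,0,0.13,5,-57,0,50],[0,0,0.058,5,-55,0,50],[0,0,0,4,-38,-40,50],[0,0,0,0,0,-60,50],[0,0,0,0,0,0,50]]}}

```text
time: 32.22
tool_pos: [0.5628, -0.2784, 0.1875]
ee_rot: [-3.121, -0.002, 1.11]
wrist_force: [-0.7, -0.5, -0.2]
width: 0.0502
```

>>> {"name": "jog_arm", "arguments": {"moves": [[0,0,0,0,0,0,50],[0,0,0,0,0,0,50]]}}

```text
time: 32.48
tool_pos: [0.5688, -0.2806, 0.2022]
ee_rot: [3.135, 0.0, 1.112]
wrist_force: [-0.6, -0.0, 0.9]
width: 0.0497
```

```bash
python3 - <<'E'
from h import *
o=get_obs(); print(o['time'],o['tool_pos'],o['ee_rot'],o['width'],o['wrist_force'])
im=snapshot("wrist"); cv2.imwrite("pics/wrist21.png",im[:,:,::-1])
E
```

```text
32.475 [ 0.56878921 -0.28063974  0.20219079] [3.13499430e+00 4.80313634e-04 1.11191927e+00] 0.049671190795558665 [-0.55719894 -0.04884594  0.93338348]
```

View pics/wrist21.png

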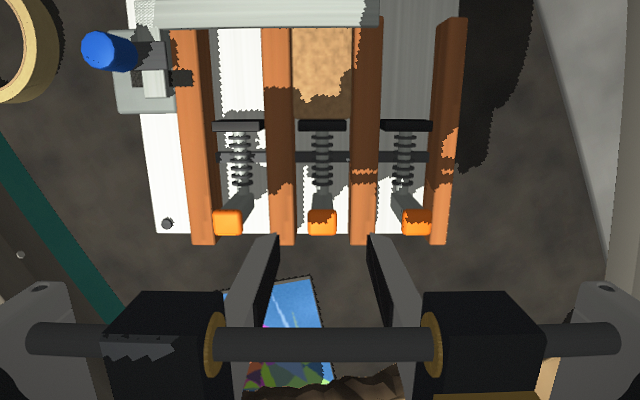

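>>> {"name": "jog_arm", "arguments": {"moves": [[0,0,0,0,0,-30,50],[0,0,0,0,0,-20,50],[0,0,0,0,0,-8,50],[0,0,0,0,0,0,5],[0,0,0,0,0,0,5],[0,0,0,0,0,0,5],[0,0,0,0,0,0,5]]}}

```text
time: 33.4
tool_pos: [0.5675, -0.2808, 0.141]
ee_rot: [3.14, 0.0, 1.111]
wrist_force: [0.1, 0.1, 1.3]
width: 0.0157
```

>>> {"name": "jog_arm", "arguments": {"moves": [[0,0,0,-9,4.45,0,5],[0,0,0,-9,4.45,0,5],[0,0,0,-9,4.45,0,5],[0,0,0,-9,4.45,0,5],[0,0,0,-9,4.45,0,5],[0,0,0,-9,4.45,0,5],[0,0,0,-9,4.45,0,5],[0,0,0,-6,3,0,5],[0,0,0,-4,2,0,5],[0,0,0,-3,1.5,0,5],[0,0,0,0,0,0,5],[0,0,0,0,0,0,5]]}}

```text
time: 34.9
tool_pos: [0.4918, -0.2435, 0.141]
ee_rot: [3.137, 0.001, 1.111]
wrist_force: [5.9, -5.3, 0.3]
width: 0.0159
```

```bash
python3 - <<'E'
from h import *
o=get_obs(); print(o['time'],o['tool_pos'],o['ee_rot'],o['width'],o['wrist_force'])
im=snapshot("wrist"); cv2.imwrite("pics/wrist22.png",im[:,:,::-1])
E
```

```text
34.9 [ 0.49180759 -0.24346034  0.14101976] [3.13718372e+00 6.80741325e-04 1.11075382e+00] 0.0158745024342567 [ 5.8523028  -5.27607987  0.33841051]
```

View pics/wrist22.png

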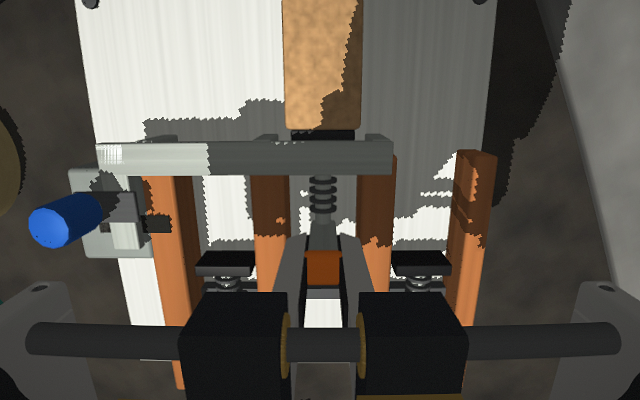

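>>> {"name": "jog_arm", "arguments": {"moves": [[0,0,0,14,-7,0,5],[0,0,0,18,-9,0,5],[0,0,0,18,-9,0,5],[0,0,0,18,-8,0,5],[0,0,0,6,-3,0,5],[0,0,0,0,0,0,5],[0,0,0,0,0,0,50],[0,0,0,0,0,0,50],[0,0,0,0,0,0,50],[0,0,0,0,0,30,50],[0,0,0,0,0,30,50],[0,0,0,0,0,0,50]]}}

```text
time: 36.45
tool_pos: [0.5662, -0.2791, 0.2031]
ee_rot: [3.136, 0.0, 1.111]
wrist_force: [-0.2, -0.5, 0.5]
width: 0.0501
```

>>> {"name": "jog_arm", "arguments": {"moves": [[0,0,0,-50,25,0,60],[0,0,0,-50,25,0,60],[0,0,0,-50,25,0,60],[0,0,0,-15,8,0,60],[0,0,0,0,0,0,60],[0,0,0,0,0,0,60],[0,0,0,0,0,0,60]]}}

```text
time: 37.33
tool_pos: [0.4009, -0.1961, 0.1999]
ee_rot: [-3.141, -0.0, 1.111]
wrist_force: [-0.1, 0.2, -0.1]
width: 0.0604
```

```bash
python3 - <<'E'
from h import *
o=get_obs(); print(o['time'],o['tool_pos'],o['ee_rot'],o['width'],o['wrist_force'])
im=snapshot("wrist"); cv2.imwrite("pics/wrist23.png",im[:,:,::-1])
E
```

```text
37.325 [ 0.40093013 -0.19614423  0.19985051] [-3.14106512e+00 -2.43361551e-04  1.11101973e+00] 0.06036091755452264 [-0.10419251  0.21727042 -0.12612759]
```

View pics/wrist23.png

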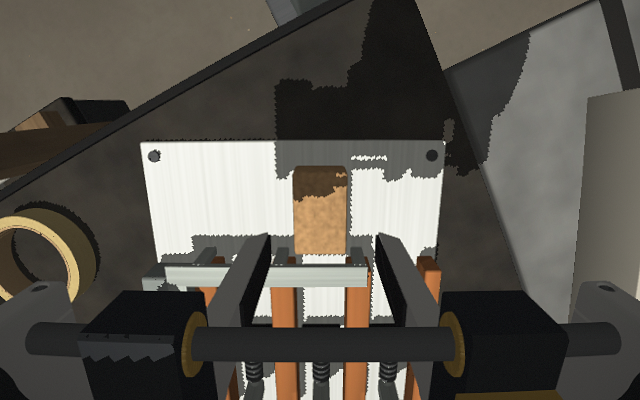

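Block b is centred between the fingers at (320,210). Descend and grip.

>>> {"name": "jog_arm", "arguments": {"moves": [[0,0,0,0,0,-40,60],[0,0,0,0,0,-28,60],[0,0,0,0,0,-15,60],[0,0,0,0,0,-7,60],[0,0,0,0,0,0,30],[0,0,0,0,0,0,30],[0,0,0,0,0,0,30],[0,0,0,0,0,0,30]]}}

```text
time: 38.38
tool_pos: [0.4008, -0.1963, 0.1114]
ee_rot: [3.139, 0.0, 1.111]
wrist_force: [0.2, -0.8, 2.3]
width: 0.0416
```

>>> {"name": "jog_arm", "arguments": {"moves": [[0,0,0,0,0,20,30],[0,0,0,0,0,50,30],[0,0,0,0,0,60,30],[0,0,0,0,0,50,30],[0,0,0,0,0,10,30],[0,0,0,0,0,0,30],[0,0,0,0,0,0,30]]}}

```text
time: 39.25
tool_pos: [0.3995, -0.1953, 0.2975]
ee_rot: [-3.137, -0.001, 1.111]
wrist_force: [-0.3, 0.6, -1.0]
width: 0.0417
```

```bash
python3 - <<'E'
from h import *
o=get_obs(); print(o['time'],o['tool_pos'],o['ee_rot'],o['width'],o['wrist_force'])
im=snapshot("top"); crop(im,"t24",160,80,480,290,2.5); cv2.imwrite("pics/top24.png",im[:,:,::-1])
E
```

```text
39.25 [ 0.39951736 -0.19532307  0.29745206] [-3.13657368e+00 -7.23348545e-04  1.11089428e+00] 0.04165014845030564 [-0.25386151  0.58236463 -1.02170338]
```

View pics/t24.png

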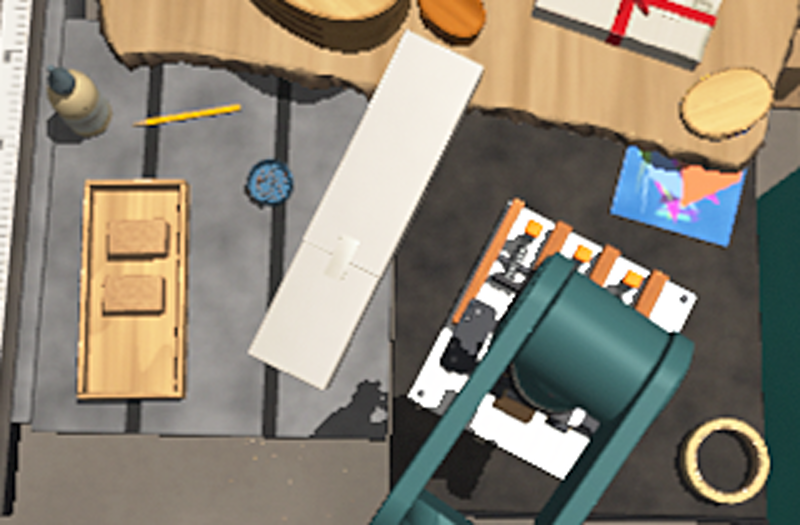

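>>> {"name": "jog_arm", "arguments": {"moves": [[0,0,-0.1,4,30,0,30],[0,0,-0.13,5,50,0,30],[0,0,-0.13,5,52,0,30],[0,0,-0.13,5,52,0,30],[0,0,-0.13,5,52,0,30],[0,0,-0.13,5,52,0,30],[0,0,-0.13,5,52,0,30],[0,0,-0.13,5,50,0,30],[0,0,-0.058,4,46,0,30],[0,0,0,0,0,0,30],[0,0,0,0,0,0,30],[0,0,0,0,0,0,30]]}}

```text
time: 40.8
tool_pos: [0.4432, 0.239, 0.2997]
ee_rot: [3.141, 0.001, 0.041]
wrist_force: [-0.0, 0.6, -0.0]
width: 0.0416
```

```bash
python3 - <<'E'
from h import *
o=get_obs(); print(o['time'],o['tool_pos'],o['ee_rot'],o['width'],o['wrist_force'])
im=snapshot("wrist"); cv2.imwrite("pics/wrist25.png",im[:,:,::-1])
E
```

```text
40.8 [0.44319256 0.23902376 0.29971633] [3.14086439e+00 7.71425104e-04 4.14438812e-02] 0.04159994838582607 [-0.04266955  0.55447443 -0.02876417]
```

View pics/wrist25.png

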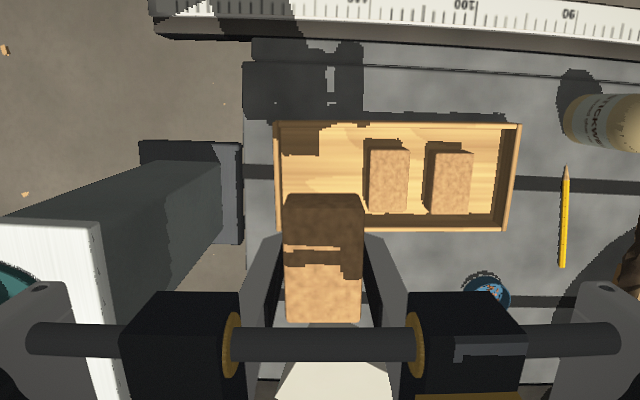

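```bash
python3 - <<'E'
from h import *
c=cal("wrist")
print(ray([(272,122),(522,123),(514,231),(275,229)],"wrist",.032,c).round(4))
print(ray([(370,150),(409,149),(408,214),(370,214)],"wrist",.036,c).round(4))
E
```

```text
[[0.3887 0.2992 0.032 ]
 [0.6471 0.3102 0.032 ]
 [0.662  0.1908 0.032 ]
 [0.392  0.1828 0.032 ]]
[[0.4901 0.2753 0.036 ]
 [0.5303 0.2781 0.036 ]
 [0.537  0.2077 0.036 ]
 [0.4956 0.206  0.036 ]]
```

>>> {"name": "jog_arm", "arguments": {"moves": [[0,0,0,0,2,-50,30],[0,0,0,0,0,-50,30],[0,0,0,0,0,-40,30],[0,0,0,0,0,-25,30],[0,0,0,0,0,-12,30],[0,0,0,0,0,-6,30],[0,0,0,0,0,-3,30],[0,0,0,0,0,0,30]]}}

```text
time: 41.85
tool_pos: [0.4437, 0.2424, 0.1151]
ee_rot: [-3.141, -0.002, 0.043]
wrist_force: [-0.3, 0.6, -1.4]
width: 0.0418
```

>>> {"name": "jog_arm", "arguments": {"moves": [[0,0,0,0,0,-3,30],[0,0,0,0,0,-1,30],[0,0,0,0,0,0,30],[0,0,0,0,0,0,54],[0,0,0,0,0,0,54],[0,0,0,0,0,0,54],[0,0,0,0,0,30,54],[0,0,0,0,0,60,54],[0,0,0,0,0,60,54],[0,0,0,0,0,40,50],[0,0,0,0,0,0,50]]}}

```text
time: 43.22
tool_pos: [0.4445, 0.2427, 0.3045]
ee_rot: [-3.139, -0.008, 0.043]
wrist_force: [0.1, -0.2, -0.1]
width: 0.0503
```

```bash
python3 - <<'E'
from h import *
o=get_obs(); print(o['time'],o['tool_pos'],o['ee_rot'],o['width'],o['wrist_force'])
im=snapshot("wrist"); cv2.imwrite("pics/wrist26.png",im[:,:,::-1])
E
```

```text
43.225 [0.44445699 0.24273893 0.30454723] [-3.13863083 -0.00832227  0.04293588] 0.05029468587008463 [ 0.05236442 -0.15505881 -0.07870836]
```

View pics/wrist26.png

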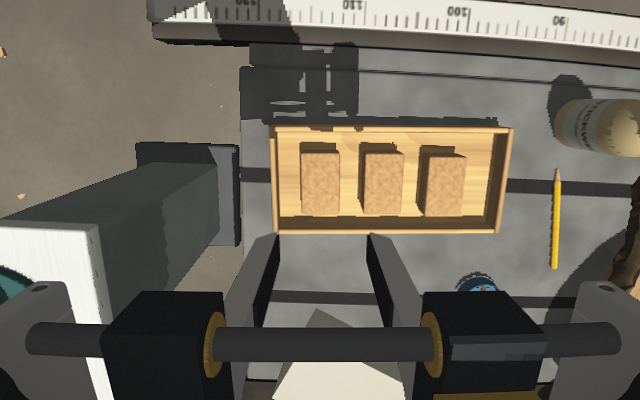

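>>> {"name": "jog_arm", "arguments": {"moves": [[0,0,0.1,-3,-35,0,50],[0,0,0.13,-3,-55,0,50],[0,0,0.13,-3,-55,0,50],[0,0,0.13,-3,-55,0,50],[0,0,0.13,-3,-55,0,50],[0,0,0.13,-3,-55,0,50],[0,0,0.13,-3,-55,0,50],[0,0,0.13,-3,-55,0,50],[0,0,0.058,-3,-55,0,50],[0,0,0,-3,-55,0,50],[0,0,0,-3,-45,0,50],[0,0,0,0,-15,0,50]]}}

```text
time: 44.78
tool_pos: [0.4091, -0.3494, 0.2967]
ee_rot: [-3.136, -0.002, 1.108]
wrist_force: [0.2, -0.2, 0.1]
width: 0.0499
```

>>> {"name": "jog_arm", "arguments": {"moves": [[0,0,0,0,0,-50,50],[0,0,0,0,0,-40,50],[0,0,0,0,0,0,50],[0,0,0,0,0,0,50]]}}

```text
time: 45.28
tool_pos: [0.4107, -0.3474, 0.2112]
ee_rot: [3.141, 0.0, 1.112]
wrist_force: [0.4, 0.4, 0.6]
width: 0.0499
```

```bash
python3 - <<'E'
from h import *
o=get_obs(); print(o['time'],o['tool_pos'],o['ee_rot'],o['width'],o['wrist_force'])
im=snapshot("wrist"); cv2.imwrite("pics/wrist27.png",im[:,:,::-1])
E
```

```text
45.275 [ 0.41074797 -0.34741332  0.21120361] [3.14062832e+00 3.38873196e-05 1.11181858e+00] 0.049884476071215794 [0.40031697 0.39780039 0.60675642]
```

View pics/wrist27.png

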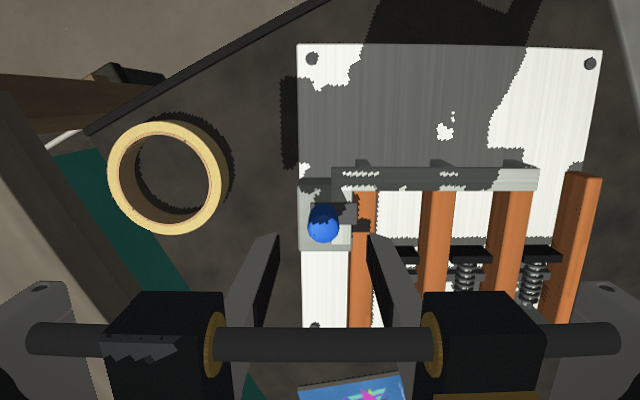

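>>> {"name": "jog_arm", "arguments": {"moves": [[0,0,0,0,0,-40,50],[0,0,0,0,0,-15,50],[0,0,0,0,0,-7,50],[0,0,0,0,0,0,10],[0,0,0,0,0,0,10],[0,0,0,0,0,0,10],[0,0,0,0,0,0,10],[0,0,0,-1,-2,0,10],[0,0,0,0,0,0,10]]}}

```text
time: 46.45
tool_pos: [0.4103, -0.3489, 0.1491]
ee_rot: [3.14, -0.003, 1.111]
wrist_force: [3.1, 5.2, 4.0]
width: 0.0209
```

>>> {"name": "jog_arm", "arguments": {"moves": [[0,0,0,3,-1.5,0,10],[0,0,0,3,-1.5,0,10],[0,0,0,3,-1.5,0,10],[0,0,0,3,-1.5,0,10],[0,0,0,1,-0.5,0,10],[0,0,0,0,0,0,10],[0,0,0,0,0,0,10]]}}

```text
time: 47.32
tool_pos: [0.4231, -0.355, 0.1491]
ee_rot: [3.141, -0.003, 1.112]
wrist_force: [1.3, 5.0, 5.7]
width: 0.0214
```

```bash
python3 - <<'E'
from h import *
o=get_obs(); print(o['time'],o['tool_pos'],o['ee_rot'],o['width'],o['wrist_force'])
im=snapshot("wrist"); crop(im,"w28",200,120,440,300,3)
E
```

```text
47.325 [ 0.42307947 -0.35502151  0.14907447] [ 3.14101814 -0.00335168  1.11156367] 0.021426958345784394 [1.25708068 5.01603573 5.70439775]
```

View pics/w28.png

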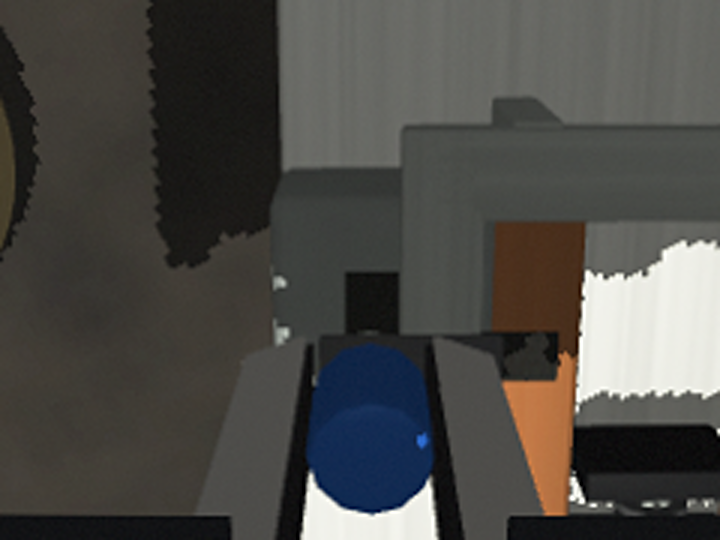

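Knob back in the long leg. Let the gate shut, carried by the hand to about +34 mm in mould y.

>>> {"name": "jog_arm", "arguments": {"moves": [[0,0,0,3,6,0,10],[0,0,0,3,6,0,10],[0,0,0,3,6,0,10],[0,0,0,3,6,0,10],[0,0,0,2.5,5,0,10],[0,0,0,1,2,0,10],[0,0,0,0,0,0,10],[0,0,0,0,0,0,10]]}}

```text
time: 48.38
tool_pos: [0.438, -0.3248, 0.1491]
ee_rot: [3.141, -0.0, 1.111]
wrist_force: [-0.6, 3.7, 5.5]
width: 0.0214
```

```bash
python3 - <<'E'
from h import *
o=get_obs(); print(o['time'],o['tool_pos'],o['ee_rot'],o['width'],o['wrist_force'])
E
```

```text
48.375 [ 0.4379987  -0.32484216  0.14911902] [ 3.14115118e+00 -3.86648307e-04  1.11132507e+00] 0.021438562431117254 [-0.5711356   3.74978998  5.54335716]
```

>>> {"name": "jog_arm", "arguments": {"moves": [[0,0,0,0.5,1,0,10],[0,0,0,0,0,0,50],[0,0,0,0,0,0,50],[0,0,0,0,0,0,50],[0,0,0,0,0,20,50],[0,0,0,0,0,50,50],[0,0,0,0,0,50,50],[0,0,0,0,0,40,50],[0,0,0,-20,40,0,50],[0,0,0,0,0,0,50],[0,0,0,0,0,0,50]]}}

```text
time: 49.75
tool_pos: [0.4182, -0.2846, 0.3079]
ee_rot: [3.142, 0.0, 1.111]
wrist_force: [-0.1, 0.6, -0.8]
width: 0.0503
```

```bash
python3 - <<'E'
from h import *
o=get_obs(); print(o['time'],o['tool_pos'],o['ee_rot'],o['width'],o['wrist_force'])
im=snapshot("wrist"); cv2.imwrite("pics/wrist29.png",im[:,:,::-1])
m=(.446,-.2194,-.460)
c=cal("wrist")
print(proj(M2W(m,[[.04,-.096,.08],[.135,.064,.074],[.135,0,.074],[.135,-.064,.074]]),"wrist",c).round(0))
im=snapshot("top"); crop(im,"t29",160,80,480,290,2.5); cv2.imwrite("pics/top29.png",im[:,:,::-1])
E
```

```text
49.75 [ 0.41824341 -0.28457506  0.30788216] [3.14158422e+00 4.05093839e-04 1.11088474e+00] 0.05025714629819716 [-0.0753795   0.60322939 -0.75084854]
[[297. 226.]
 [446. 306.]
 [388. 307.]
 [329. 307.]]
```

View pics/wrist29.png

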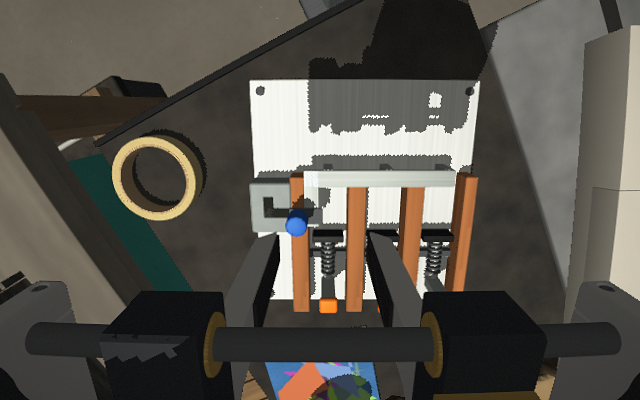

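View pics/t29.png

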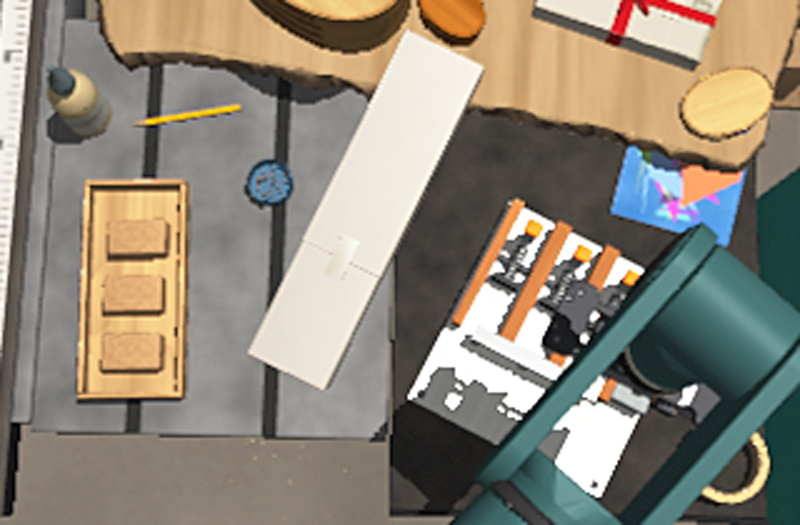

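>>> {"name": "jog_arm", "arguments": {"moves": [[0,0,0,-10,50,20,50],[0,0,0,-10,60,0,50],[0,0,0,-10,60,0,50],[0,0,0,-10,60,0,50],[0,0,0,-10,50,0,50],[0,0,0,0,0,0,50],[0,0,0,0,0,0,50],[0,0,0,0,0,0,50]]}}

```text
time: 50.85
tool_pos: [0.3687, -0.0056, 0.328]
ee_rot: [-3.141, 0.001, 1.108]
wrist_force: [0.2, 0.0, 0.5]
width: 0.05
```

```bash
python3 - <<'E'
from h import *
o=get_obs(); print(o['time'],o['tool_pos'],o['wrist_force'])
im=snapshot("top")[:,:,::-1]; old=cv2.imread("pics/top0.png")
a=np.hstack([x[150:270,330:440] for x in (old,im)]); cv2.imwrite("pics/cmp30.png",cv2.resize(a,None,fx=3.5,fy=3.5,interpolation=cv2.INTER_CUBIC))
crop(im[:,:,::-1],"t30",160,80,480,290,2.5)
E
```

```text
50.85 [ 0.36873374 -0.00556579  0.32796691] [0.18744207 0.04466009 0.46154353]
```

View pics/cmp30.png

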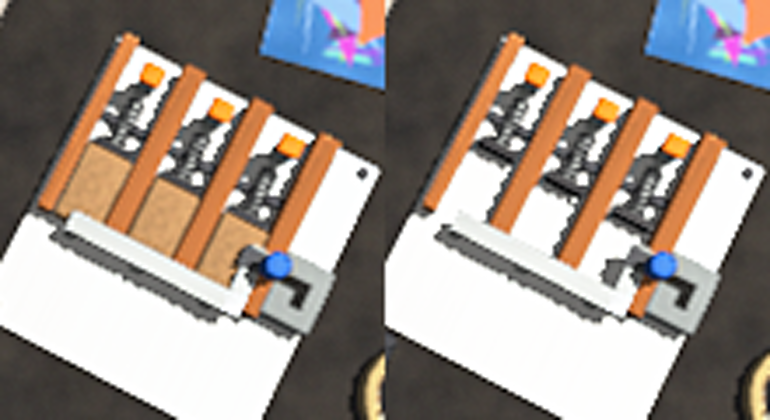

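View pics/t30.png

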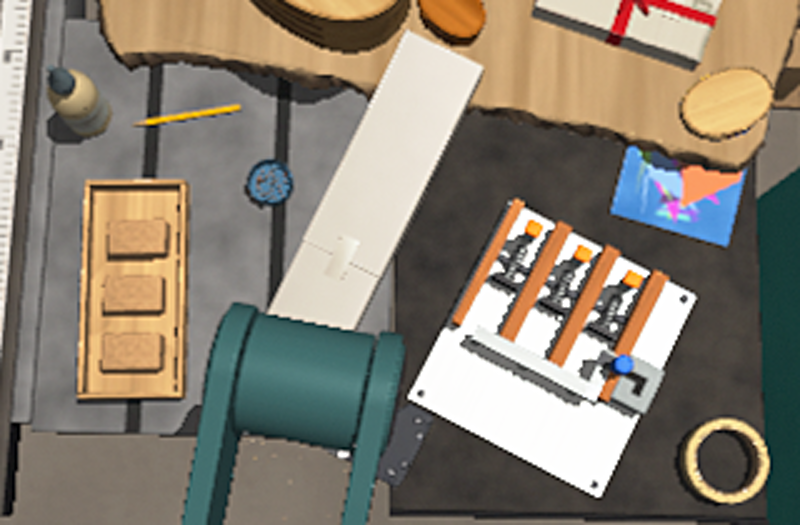

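Gate, knob and ejectors are where they were at the start, the blocks lie flat in the tray, and the bystanders have not moved. I am handing the job in.

```bash
python3 - <<'E'
from bench import *
print(close_job()); print(get_obs()['time'])
E
```

```text
the job is handed in; nothing more can be done
None
the job is handed in; nothing more can be done
```

The three cork blocks are out of the mould and lie flat in the wooden tray, and the gate is shut again. I handed the job in at about 51 s of the 210 s allowed; no verdict was reported.

I drew the gate open by its knob and hooked it in the notch. Then I ejected and carried the right and left blocks, and after them the middle one. Last, I unhooked the knob and followed the gate shut by hand.

The last pictures showed:
- **Blocks:** all three in a row in the tray, about 70 mm apart, none stacked or on end.
- **Gate and ejectors:** knob, gate and all three ejector caps look the same as in the first picture. The gate's closing was judged from pictures only. The knob was within about 2 pixels (roughly 2 mm) of where it should be with the gate shut.
- **Bystanders:** glue bottle, tape and tack tin are where they were, as far as the top picture shows.
- **Hand:** well clear of everything, with wrist force near zero.

I saw no knock to the tray and no loss of grip, and no check failed. Separate estimates of the tray and mould positions differed by a few millimetres, which was small enough not to matter.

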